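# Close the vacuum filter housing

## Robot

A 7-joint arm with a two-finger parallel gripper is mounted at the origin on the work surface. World frame = base frame: x ahead of the robot, y to its left, z up, the work surface at z = 0. Lengths are in m, angles in rad, forces in N, time in s.
With the tool pointing down it reaches from about 0.425 to 1.025 m from the base axis. Payload 9.4 kg.
Tool frame: the origin (TCP) lies at the very end of the fingers, on their centre line; the grasp point (between the pads) lies 19 mm behind it (manip.pinch_z is the distance from the TCP to the grasp point, in m); z points along the fingers, y is the line along which they close (so a half turn about z gives the same grasp; the last joint's range is limited). The gripper opens to 85 mm and grips with 20 to 120 N. Pads are 22 mm wide; open, the fingers measure 114 mm over their backs; the gripper's body (76 mm by 85 mm) begins 54 mm behind the grasp point. The pads swing forward as they close: fully open they stand 13 mm farther back than shut.
Start: joints at [1.226, 0.599, -0.003, 1.599, 0.002, 0.943, -0.08], TCP at [0.192, -0.699, 0.231] pointing down, gripper open.
Joint ranges: [-2.57, 2.57], [-0.35, 1.97], [-1.29, 1.29], [0.11, 2.56], [-1.05, 4.19], [0.11, 1.86], [-2.63, 2.63]. Speed limits (rad/s): [2.22, 2.22, 3.01, 3.01, 3.14, 3.14, 3.14].

## Interface

Orientations are given as a unit quaternion [w, x, y, z].
In Python, from workcell import manip gives the robot as it stands.
- The arm moves only by the tool arm_command, never from a script. Its argument "steps" is a list of rows, each an object of numbers: "dx", "dy", "dz": the shift along the world's x, y, z in mm; "rx", "ry", "rz": the turn, a rotation vector about the world's x, y, z in rad; "claw": the gripper's target within -1 to 1 (fully open at 1, half-way at 0, shut at -1). In form: [{"dx": .., "dy": .., "dz": .., "rx": .., "ry": .., "rz": .., "claw": ..}, ...]. A call has 1 to 8 rows; each row is the pose to reach, as a shift and turn from the pose commanded when the call began; what a row does not reach only later rows make up. A row lasts 1/10 s, in which the tool goes at most 50 mm and 8.59 degrees, less where a joint would pass 70% of its speed; a pose out of reach is approached as far as the arm can. A call with a gripper value outside its range is refused whole. The fingers move at their own pace and stop on an object; the grip force is fixed at half the most. Time passes only in rows, so rows that repeat a pose let the fingers close. It gives the time, the measured TCP pose, the force, the opening and the grip force at its end, in the units of the state.
- manip.get_obs(): the state, without advancing time (a new reading comes with each control period).
- manip.get_image(name): name is "side" or "top" or "wrist"; returns a dict with "frame" (480x640x3 uint8, red, green, blue), "depth" (480x640 float32, m along the optical axis (not along the pixel's ray), 0 where there is no reading), "fx", "fy", "cx", "cy" (pixels), "distortion" ([k1, k2, p1, p2, k3] as OpenCV has them; the pictures are not rectified), "extrinsics" (4x4, takes a point from camera to world coordinates). Camera axes: x right, y up, looking along -z (the intrinsics and any distortion apply to the point x, -y, -z); pixel columns grow to the right and rows downward; lengths in m; the calibration is good to about 2 mm. A picture is of the moment at which its call begins.
- manip.hand_in(): hands the job in; it is judged then, once.
The state is a dict: "t": time; "joint_pos": joint angles; "dq": joint speeds; "tau": joint torques, N m; "position": TCP position; "tool_rot": TCP orientation; "contact_force": force on the tool from outside, world axes, zero at the start; "wrist_torque": the same for the moment, N m; "opening": opening from 0.0 (shut) to 1.0 (fully open); "finger_force": force on a finger pad.
Only numpy, scipy, OpenCV 4.12 (cv2) and the standard library are available. Lean on these libraries where they do the work, as an engineer would, in place of code of your own. Each camera call takes 0.05 s, during which the arm holds its last target. There are 200 camera calls.

## Task

The fresh cartridge is already in the blue filter housing of the lathe's vacuum pump: now close it up. Pick up the lid leaning on the wooden blank, set it on the housing without dropping it and turn it as needed until its red key drops into the notch between the red marks and the lid sits flush all round, then push both red clamp handles outward and down, fully home. Do not disturb the other things on the bench.

Things in the scene. Friction and masses are not known exactly. Their poses are not given: they have to be found in the camera images.
- lid: Loose aluminium lid, 132 mm across, plate 6 mm thick, 0.27-0.44 kg. Origin: centre of the plate's underside (which seats on the rim); z out of its top; x to the red key. Starts leaning back 35 deg, lower edge on the bench, key side up, against a wooden blank's near top edge. Underneath: centring spigot 106 mm across, 12 mm deep, tapering to 92 mm. On top: a black bar handle (see grip).
- grip (a point): Middle of the lid's black bar handle, on the lid's axis 29 mm above its origin; axes as the lid's. The bar runs along lid y, 64 mm long, 14 mm wide (along x), its underside 12 mm and its top 36 mm above the lid's origin. Grip it across the 14 mm width, coming in along the lid's axis.
- key (a point): Middle of the lid's red key, a block on the underside edge: 61 mm from the axis along lid +x, 10 mm wide, 8 mm radially, standing 6 mm down from the underside; its middle is 3 mm below the lid's origin.
- blank: Fixed square wooden bowl blank, 150 x 150 x 42 mm, on which the lid leans. Origin: centre of its underside; the lid leans on its -x edge.
- station: Fixed vacuum station: filter housing, pipe, and a 160 mm high pump behind and left. Origin on the housing's axis at bench level; z up. Rim 150 mm high, 112 mm inside, 132 mm outside (3 mm play round the lid's spigot). Notch at +x, clamps at +y (left) and -y (right). Open clamp arms stand at least 73 mm off the axis, up to 90 mm above the rim; brackets begin 74 mm off the axis, no higher than the rim.
- rim (a point): Centre of the housing's mouth, in the plane of the rim's top; axes as the station's. The seated lid has its origin here, its x along the station's x and its z up.
- notch (a point): Notch cut through the rim, 17 mm wide, between two red marks, at 61 mm along station +x; the point is 3 mm below the rim's top, where the key's middle lies when seated. With the key off the notch the lid rides up to 6 mm high.
- left_clamp (a joint): Angle of the left (station +y) toggle clamp's handle: 0 open, slanting up and outward 60 deg above level; 1.05 home, level, pointing straight out. A straight lever 108 mm long from its pivot, 16 mm wide, 12 mm thick, red grip from 42 to 108 mm. Starts at 0-0.1, stays where left; about 2 N at the grip moves it.
- right_clamp (a joint): The same for the right (station -y) clamp, its mirror image. As a handle goes down, its upright steel arm swings inward and down by linkage and presses a rubber foot on the lid 48 mm from the axis. Neither can come home if the lid stands proud.
- left_pivot (a point): Pivot of the left clamp's handle, fixed on the station 104 mm from the axis towards +y, 30 mm above the rim. The handle turns about the station's x direction here.
- right_pivot (a point): Pivot of the right clamp's handle, 104 mm from the axis towards -y, 30 mm above the rim. The handle turns about the station's x direction here.
- old_cartridge: Used brown pleated cartridge standing upright, 88 mm across, 92 mm high; origin under its centre. Leave alone.
- oil_bottle: Grey bottle with red cap, 56 mm across, 150 mm high; origin under its centre. Leave alone.
- brush: Flat brush with a wooden handle lying flat on the bench, some 200 mm long; origin near its middle. Leave alone.
- chuck_key: Steel T-handled chuck key lying, 100 x 85 mm; origin near its middle. Leave alone.
- live_centre: Steel live centre lying, 117 mm long, 32 mm thick; origin near its middle. Leave alone.

How it is judged:
On the way, in this order (a step that is already met when the one before it is completed fails the run):
1. the lid sits flush on the housing with its key in the notch (z of lid in the frame of rim below 0.002 m and distance between key and notch below 0.007 m and angle between lid's own z axis and vertical below 0.035 rad), for 0.2 s.
2. both clamps are home on the seated lid (all of step 1 and value of joint each of left_clamp, right_clamp above 0.97 rad), for 0.2 s.
At the end, for the whole second after the job is handed in: The lid is at rest on the housing, its underside within 2 mm of the rim, level within 2 deg, the key within 7 mm of its place in the notch, and both clamp handles within 0.08 rad (4.5 deg) of fully home (all of step 2 and linear speed of lid below 0.02 m/s); the robot touches nothing.
It fails at once if the lid is dropped or flung (moving faster than 0.5 m/s out of the fingers) (contact force between the fingers and lid below 0.1 N and linear speed of lid above 0.5 m/s).
It fails at once if another thing on the bench is shifted by more than 30 mm or knocked over (distance of any of old_cartridge, oil_bottle, brush, chuck_key, live_centre from where it was at the start of the episode above 0.03 m or angle between any of old_cartridge, oil_bottle's own z axis and vertical above 0.5 rad).
It also fails if it takes over 61 s, if anything falls off the work surface, if the arm or the gripper's body presses on something with over 40 N, if the wrist force passes 120 N, or if a joint passes its speed limit or range.

## Working session

There is one attempt and no reset: what is moved stays moved. The work goes in short steps, Python scripts to look and compute and a tool call to move; the robot and the scene stay as the last step left them, time stands still between calls to the robot, and variables do not carry over. Pictures are saved under pics/ and viewed, at most 10 in all, crops included, and the job is handed in when it is done.

Besides the shell and the picture viewer there is one more tool, called after "Call:" by a JSON object that holds its "method" and its "body", one argument or row to a line. arm_command: Moves the arm, as the interface text tells. Its arguments: {"type":"object","properties":{"steps":{"type":"array","items":{"type":"object","properties":{"dx":{"type":"number"},"dy":{"type":"number"},"dz":{"type":"number"},"rx":{"type":"number"},"ry":{"type":"number"},"rz":{"type":"number"},"claw":{"type":"number"}}}}},"required":["steps"]}

```bash
mkdir -p pics; cat > h.py <<'E'
import numpy as np, cv2, pickle
from workcell import manip
def grab(n,tag):
    d=manip.get_image(n); pickle.dump(d,open(f'pics/{n}_{tag}.pkl','wb'))
    cv2.imwrite(f'pics/{n}_{tag}.png',d['frame'][:,:,::-1]); return d
def load(n,tag): return pickle.load(open(f'pics/{n}_{tag}.pkl','rb'))
def K(d): return np.array([[d['fx'],0,d['cx']],[0,d['fy'],d['cy']],[0,0,1.]])
def rays(d,uv):
    p=cv2.undistortPoints(np.array(uv,float).reshape(-1,1,2),K(d),np.array(d['distortion'],float)).reshape(-1,2)
    c=np.c_[p[:,0],-p[:,1],-np.ones(len(p))]; E=np.array(d['extrinsics'])
    return E[:3,3],c@E[:3,:3].T
def onplane(d,uv,z):
    o,r=rays(d,uv); return o+r*((z-o[2])/r[:,2])[:,None]
def pts(d,uv):  # from depth
    uv=np.array(uv).reshape(-1,2); o,r=rays(d,uv); z=d['depth'][uv[:,1].astype(int),uv[:,0].astype(int)]
    return o+r*z[:,None]
def cloud(d):
    v,u=np.mgrid[0:480,0:640]; return pts(d,np.c_[u.ravel(),v.ravel()]).reshape(480,640,3)
def project(d,P):
    E=np.array(d['extrinsics']); c=(np.atleast_2d(P)-E[:3,3])@E[:3,:3]; c=c*[1,-1,-1]
    return cv2.projectPoints(c,np.zeros(3),np.zeros(3),K(d),np.array(d['distortion'],float))[0].reshape(-1,2)
E
python3 - <<'E'
from h import *
for n in ('top','side'):
    d=grab(n,'0'); print(n,np.round(d['extrinsics'],3).tolist(),d['fx'],d['distortion'],(d['depth']>0).mean())
o=manip.get_obs(); print(o['position'],o['tool_rot'],o['contact_force'],o['t'])
a=np.hstack([cv2.imread('pics/top_0.png'),cv2.imread('pics/side_0.png')])
E
```

```text
top [[-0.016, 0.997, -0.071, 0.468], [-1.0, -0.017, -0.013, -0.104], [-0.015, 0.071, 0.997, 1.361], [0.0, 0.0, 0.0, 1.0]] 515.1885716110526 [-0.08921921  0.          0.          0.          0.        ] 0.9960970052083333
side [[-0.958, 0.201, -0.206, 0.361], [-0.287, -0.623, 0.728, 0.656], [0.017, 0.756, 0.654, 0.792], [0.0, 0.0, 0.0, 1.0]] 525.9025569000344 [-0.02051776  0.          0.          0.          0.        ] 0.9959830729166667
[ 0.19167172 -0.69877777  0.23050762] [-6.69534996e-04  9.91048191e-01  1.33502822e-01 -1.78296825e-04] [ 0.30211452 -0.4025206   0.57921189] 0.1
```

View pics/top_0.png

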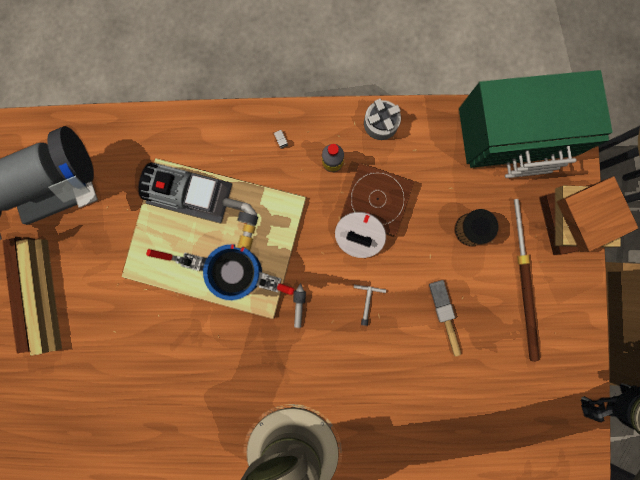

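View pics/side_0.png

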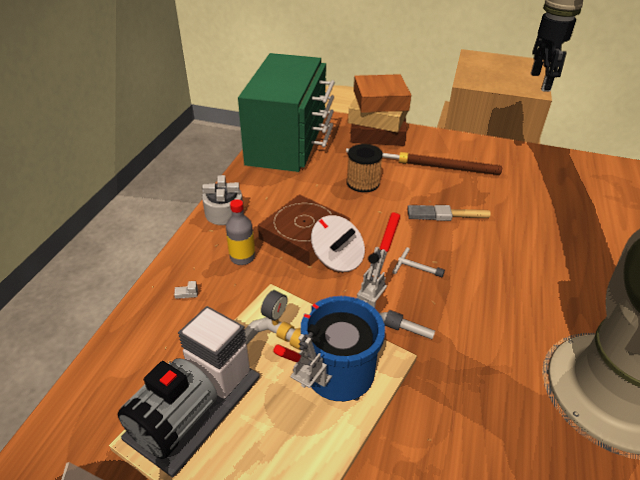

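The top view shows the lid at about (360,235) with a red mark at (366,218) and its black bar at (358,237). The blue housing is at (232,272), with clamp grips at (158,254) on the left and (287,290) on the right. The side view agrees: the lid is at (337,243) and the housing at (342,340).

```bash
cat > m.py <<'E'
from h import *
from scipy.optimize import least_squares
def circ(q):
    s=least_squares(lambda p:np.hypot(q[:,0]-p[0],q[:,1]-p[1])-p[2],[*q.mean(0),.06],loss='soft_l1',f_scale=.002); return s.x
def comp(m,near):
    n,l,st,c=cv2.connectedComponentsWithStats(m.astype('uint8'))
    ok=[i for i in range(1,n) if st[i,4]>8]; i=min(ok,key=lambda i:np.hypot(*(c[i]-near))); return l==i
for n in ('top','side'):
    d=load(n,'0'); C=cloud(d); f=d['frame'].astype(int); hsv=cv2.cvtColor(d['frame'],cv2.COLOR_RGB2HSV).astype(int)
    H,S,V=hsv[...,0],hsv[...,1],hsv[...,2]
    red=((H<6)|(H>174))&(S>170)&(V>110)
    cr=(360,235) if n=='top' else (337,243)
    yy,xx=np.mgrid[0:480,0:640]; near=np.hypot(xx-cr[0],yy-cr[1])<40
    lid=comp((S<50)&(V>130)&near,cr)
    P=C[lid]; c=np.median(P,0)
    for _ in range(4):
        Q=P[np.abs((P-c)@(np.linalg.svd(P-c)[2][2] if _==0 else nn))<(.02 if _==0 else .003)]; c=Q.mean(0); nn=np.linalg.svd(Q-c)[2][2]
    nn*=np.sign(nn[2]); 
    ct=max(cv2.findContours(lid.astype('uint8'),cv2.RETR_EXTERNAL,cv2.CHAIN_APPROX_NONE)[0],key=len)[:,0]
    ct=cv2.convexHull(ct)[:,0]
    o,r=rays(d,ct); X=o+r*(((c-o)@nn)/(r@nn))[:,None]
    e1=np.cross([0,0,1],nn);e1/=np.linalg.norm(e1); e2=np.cross(nn,e1)
    q=np.c_[(X-c)@e1,(X-c)@e2]; a=circ(q); ctr=c+a[0]*e1+a[1]*e2
    print(n,'lid n',nn.round(4),'tilt',np.degrees(np.arccos(nn[2])).round(2),'top ctr',ctr.round(4),'r',a[2].round(4),'origin',(ctr-.006*nn).round(4),'upslope',e2.round(4))
    k=comp(red&near,cr); ys,xs=np.nonzero(k); o,r=rays(d,[[xs.mean(),ys.mean()]]); kp=o+r[0]*(((ctr-o)@nn)/(r[0]@nn))
    print(' redmark rel e1,e2',((kp-ctr)@e1).round(4),((kp-ctr)@e2).round(4), len(xs))
    b=comp((V<60)&near,cr); Pb=C[b]; h=(Pb-ctr)@nn; Pt=Pb[(h>.024)&(h<.036)]
    qq=np.c_[(Pt-ctr)@e1,(Pt-ctr)@e2]; ww=np.linalg.svd(qq-qq.mean(0))[2][0]
    (rc,sz,an)=cv2.minAreaRect((qq*1000).astype('float32')); print(' bar ctr',qq.mean(0).round(4),'dir',ww.round(3),'rect',rc,sz,an,'h',np.percentile(h,[50,95]).round(4))
    # housing
    hc=(232,272) if n=='top' else (342,330)
    blue=(H>100)&(H<125)&(S>140)&(np.hypot(xx-hc[0],yy-hc[1])<70)
    z=C[...,2]; B=C[blue&(z>.142)&(z<.158)]; print(' blue z',np.median(B[:,2]).round(4),len(B),'inner/outer fit',circ(B[:,:2]).round(4))
    ctr2=circ(B[:,:2])[:2]
    if n=='top':
        bm=blue&(z>.143)&(z<.158)
        ct=max(cv2.findContours(bm.astype('uint8'),cv2.RETR_EXTERNAL,cv2.CHAIN_APPROX_NONE)[0],key=len)[:,0]
        print(' outer',circ(onplane(d,ct,.15)[:,:2]).round(4))
    nl,l,st,cc=cv2.connectedComponentsWithStats(red.astype('uint8'))
    for i in range(1,nl):
        if st[i,4]>3 and np.hypot(*(cc[i]-hc))<130:
            p=np.median(C[l==i],0); print('  red',cc[i].round(1),st[i,4],p.round(4),'r',np.hypot(*(p[:2]-ctr2)).round(4),'az',np.degrees(np.arctan2(p[1]-ctr2[1],p[0]-ctr2[0])).round(1),'zrng',C[l==i][:,2].min().round(3),C[l==i][:,2].max().round(3))
E
python3 m.py
```

```text
top lid n [-0.5393  0.201   0.8178] tilt 35.14 top ctr [ 0.5635 -0.1837  0.0447] r 0.0652 origin [ 0.5668 -0.1849  0.0397] upslope [ 0.7663 -0.2856  0.5755]
 redmark rel e1,e2 -0.0001 0.052 22
 bar ctr [0.001 0.001] dir [1.    0.005] rect (0.29364013671875, 0.8413925170898438) (13.267409324645996, 60.97877883911133) 88.17910766601562 h [0.0259 0.0319]
 blue z 0.1507 682 inner/outer fit [0.4738 0.1283 0.06  ]
 outer [0.4739 0.1286 0.0611]
  red [159.7 184.1] 49 [0.6856 0.2985 0.1585] r 0.2717 az 38.8 zrng 0.154 0.165
  red [231.8 246.5] 8 [0.5335 0.1249 0.152 ] r 0.0598 az -3.3 zrng 0.151 0.158
  red [242.  248.5] 8 [0.5285 0.101  0.1507] r 0.0611 az -26.5 zrng 0.139 0.154
  red [154.6 254.1] 84 [0.5138 0.2744 0.261 ] r 0.1515 az 74.7 zrng 0.238 0.276
  red [168.1 256.7] 7 [0.5104 0.2539 0.2296] r 0.1309 az 73.8 zrng 0.223 0.233
  red [285.1 288.9] 114 [ 0.4352 -0.0089  0.2584] r 0.1425 az -105.7 zrng -0.001 0.279
side lid n [-0.5375  0.198   0.8197] tilt 34.95 top ctr [ 0.5651 -0.1818  0.0431] r 0.0652 origin [ 0.5683 -0.183   0.0382] upslope [ 0.7691 -0.2834  0.5728]
 redmark rel e1,e2 0.0026 0.0533 29
 bar ctr [-0.0024 -0.    ] dir [-1.     0.006] rect (-0.4989490509033203, -0.014698982238769531) (12.130867958068848, 63.85527801513672) 89.76518249511719 h [0.0294 0.0321]
 blue z 0.1498 1391 inner/outer fit [0.475  0.1326 0.0604]
  red [389.7 231.3] 364 [ 0.4366 -0.0036  0.2496] r 0.1415 az -105.7 zrng -0.003 0.792
  red [322.8 223.1] 29 [ 0.6058 -0.1985  0.0743] r 0.356 az -68.5 zrng 0.066 0.081
  red [315.1 305.7] 17 [0.5296 0.1012 0.1507] r 0.063 az -29.9 zrng 0.149 0.153
  red [306.8 315.6] 16 [0.5352 0.1255 0.1507] r 0.0606 az -6.7 zrng 0.148 0.153
  red [284.2 351.6] 171 [0.5138 0.2843 0.2672] r 0.1566 az 75.6 zrng 0.018 0.792
```

```bash
cat > g.py <<'E'
from h import *
from scipy.spatial.transform import Rotation as R
def cur():
    o=manip.get_obs(); q=o['tool_rot']; return np.array(o['position']),R.from_quat([q[1],q[2],q[3],q[0]]),o
def frame(z,y):
    z=np.array(z,float);z/=np.linalg.norm(z);y=np.array(y,float);y-=z*(y@z);y/=np.linalg.norm(y)
    return R.from_matrix(np.c_[np.cross(y,z),y,z])
def delta(p,r,base=None):
    b,c,o=cur()
    if base: b,c=base
    print('d mm',((np.array(p)-b)*1000).round(1),'rot',(r*c.inv()).as_rotvec().round(4))
N=np.array([-.5384,.1995,.8188]);N/=np.linalg.norm(N);L=np.array([.5675,-.184,.039]);X=np.array([.768,-.2845,.574])
RG=frame(-N,X)
E
python3 - <<'E'
from g import *
delta(L+.141*N,RG); print(manip.get_obs()['joint_pos'], L+.141*N)
E
```

```text
d mm [299.9 542.9 -76.1] rot [-0.4687 -0.4298  0.9175]
[ 1.22632768  0.60004507 -0.00251006  1.6000393   0.00183296  0.94289472
 -0.07981373] [ 0.49158971 -0.15587202  0.15444455]
```

Call:
{"method": "arm_command", "body": {
  "steps": [
    {"dx": 150, "dy": 270, "dz": 20, "rx": -0.23, "ry": -0.21, "rz": 0.46, "claw": 1},
    {"dx": 150, "dy": 270, "dz": 20, "rx": -0.23, "ry": -0.21, "rz": 0.46, "claw": 1},
    {"dx": 150, "dy": 270, "dz": 20, "rx": -0.23, "ry": -0.21, "rz": 0.46, "claw": 1},
    {"dx": 150, "dy": 270, "dz": 20, "rx": -0.23, "ry": -0.21, "rz": 0.46, "claw": 1},
    {"dx": 300, "dy": 543, "dz": 0, "rx": -0.469, "ry": -0.43, "rz": 0.918, "claw": 1},
    {"dx": 300, "dy": 543, "dz": 0, "rx": -0.469, "ry": -0.43, "rz": 0.918, "claw": 1},
    {"dx": 300, "dy": 543, "dz": 0, "rx": -0.469, "ry": -0.43, "rz": 0.918, "claw": 1},
    {"dx": 300, "dy": 543, "dz": 0, "rx": -0.469, "ry": -0.43, "rz": 0.918, "claw": 1}
  ]
}}

```text
t: 0.9
position: [0.3528, -0.4096, 0.2455]
tool_rot: [0.201, 0.834, 0.49, 0.153]
contact_force: [-0.2, -0.3, 0.6]
opening: 0.996
finger_force: 0.0
```

Call:
{"method": "arm_command", "body": {
  "steps": [
    {"dx": 0, "dy": 0, "dz": 0}
  ]
}}

```text
invalid input
```

```bash
python3 - <<'E'
from g import *
print(cur()[2]['joint_pos'],cur()[0]);delta(L+.141*N,RG)
E
```

```text
[ 1.32285269  0.302523   -0.52850291  2.30174872 -0.54282789  0.13359738
  0.864646  ] [ 0.35275325 -0.40962385  0.24545128]
d mm [138.8 253.8 -91. ] rot [-0.0964 -0.071   0.1347]
```

Call:
{"method": "arm_command", "body": {
  "steps": [
    {"dx": 139, "dy": 254, "dz": -30, "rx": -0.096, "ry": -0.071, "rz": 0.135, "claw": 1},
    {"dx": 139, "dy": 254, "dz": -30, "rx": -0.096, "ry": -0.071, "rz": 0.135, "claw": 1},
    {"dx": 139, "dy": 254, "dz": -30, "rx": -0.096, "ry": -0.071, "rz": 0.135, "claw": 1},
    {"dx": 139, "dy": 254, "dz": -30, "rx": -0.096, "ry": -0.071, "rz": 0.135, "claw": 1},
    {"dx": 139, "dy": 254, "dz": -60, "rx": -0.096, "ry": -0.071, "rz": 0.135, "claw": 1},
    {"dx": 139, "dy": 254, "dz": -91, "rx": -0.096, "ry": -0.071, "rz": 0.135, "claw": 1},
    {"dx": 139, "dy": 254, "dz": -91, "rx": -0.096, "ry": -0.071, "rz": 0.135, "claw": 1},
    {"dx": 139, "dy": 254, "dz": -91, "rx": -0.096, "ry": -0.071, "rz": 0.135, "claw": 1}
  ]
}}

```text
t: 1.7
position: [0.4453, -0.2653, 0.2846]
tool_rot: [0.224, 0.788, 0.55, 0.161]
contact_force: [0.5, -0.2, -0.3]
opening: 0.996
finger_force: 0.0
```

```bash
python3 - <<'E'
from g import *
print(cur()[2]['joint_pos'],cur()[0]);delta(L+.141*N,RG)
E
```

```text
[ 0.36982979  0.14093049  0.11803329  2.39308391 -1.04463716  0.106537
  1.14492001] [ 0.44532557 -0.26530712  0.28463238]
d mm [  46.3  109.4 -130.2] rot [-0.0251 -0.0468 -0.0041]
```

```bash
cat > kin.py <<'E'
import numpy as np, itertools, json
from scipy.spatial.transform import Rotation as R
from scipy.optimize import least_squares
D=[([1.22632768,0.60004507,-0.00251006,1.6000393,0.00183296,0.94289472,-0.07981373],[0.19167172,-0.69877777,0.23050762],[-6.69534996e-04,9.91048191e-01,1.33502822e-01,-1.78296825e-04]),
([1.32285269,0.302523,-0.52850291,2.30174872,-0.54282789,0.13359738,0.864646],[0.35275325,-0.40962385,0.24545128],[.201,.834,.49,.153]),
([0.36982979,0.14093049,0.11803329,2.39308391,-1.04463716,0.106537,1.14492001],[0.44532557,-0.26530712,0.28463238],[.224,.788,.55,.161])]
ex=lambda ax,a:R.from_euler(ax,a)
def chain(j,s,off=(0,)*7):
    out=[];r=R.identity()
    for k,a in enumerate('zyzyzyz'): r=r*ex(a,s[k]*j[k]+off[k]); out.append(r)
    return out
E
cat > fit.py <<'E'
from kin import *
best=[]
for s in itertools.product([1,-1],repeat=7):
  for o1 in np.arange(4)*np.pi/2:
    for o7 in np.arange(4)*np.pi/2:
      e=sum((chain(j,s,[o1,0,0,0,0,0,o7])[-1].inv()*R.from_quat([q[1],q[2],q[3],q[0]])).magnitude() for j,p,q in D)
      best.append((e,s,o1,o7))
best.sort(key=lambda b:b[0])
for b in best[:6]: print(b)
E
python3 fit.py
```

```text
(0.0018238771303734787, (-1, -1, -1, -1, -1, -1, -1), np.float64(3.141592653589793), np.float64(4.71238898038469))
(0.0018238771303738304, (-1, 1, -1, 1, -1, 1, -1), np.float64(0.0), np.float64(1.5707963267948966))
(1.099224649739616, (-1, 1, -1, 1, 1, 1, 1), np.float64(0.0), np.float64(1.5707963267948966))
(1.0992246497396163, (-1, -1, -1, -1, 1, -1, 1), np.float64(3.141592653589793), np.float64(4.71238898038469))
(1.2966803444439792, (-1, -1, 1, -1, -1, -1, -1), np.float64(3.141592653589793), np.float64(4.71238898038469))
(1.2966803444439798, (-1, 1, 1, 1, -1, 1, -1), np.float64(0.0), np.float64(1.5707963267948966))
```

```bash
cat >> kin.py <<'E'
S=(-1,1,-1,1,-1,1,-1);OFF=[0]*6+[np.pi/2]
def cols(j):
    c=chain(j,S,OFF); z,y=[0,0,1.],[0,1.,0]
    return np.c_[z,c[2].apply(z),c[4].apply(z),c[6].apply(z),c[0].apply(y),c[2].apply([0,1,0]),c[4].apply(y)],c
E
python3 - <<'E'
from kin import *
A=np.vstack([cols(j)[0] for j,p,q in D]);b=np.hstack([p for j,p,q in D])
v,res,rk,sv=np.linalg.lstsq(A,b,rcond=None);print(v.round(4),rk,sv.round(3),(A@v-b).round(4))
E
```

```text
[ 2.836e-01  6.469e-01  4.423e-01  3.267e-01 -2.990e-02 -2.640e-02
 -4.000e-04] 7 [3.197 2.845 1.373 0.762 0.383 0.2   0.185] [ 0.  0. -0.  0. -0.  0. -0. -0. -0.]
```

```bash
cat >> kin.py <<'E'
V=np.array([.2836,.6469,.4423,.3267,-.0299,-.0264,-.0004])
lo=np.array([-2.57,-.35,-1.29,.11,-1.05,.11,-2.63]);hi=np.array([2.57,1.97,1.29,2.56,4.19,1.86,2.63])
def fk(j): C,c=cols(j); return C@V,c[6]
def ik(p,r,n=60,seed=0):
    g=np.random.default_rng(seed);out=[]
    for _ in range(n):
        x0=g.uniform(lo+.05,hi-.05)
        def f(j): P,Q=fk(j); return np.r_[(P-p)*10,(Q.inv()*r).as_rotvec()]
        s=least_squares(f,x0,bounds=(lo+.03,hi-.03),max_nfev=150)
        if s.cost<1e-7: out.append(s.x)
    return np.array(out)
E
python3 - <<'E'
from kin import *
from g import L,N,X,RG,frame
np.set_printoptions(precision=2,suppress=True,linewidth=150)
c,s=np.cos(np.radians(-15.2)),np.sin(np.radians(-15.2))
for nm,p,r in [('pre',L+.141*N,RG),('grasp',L+.011*N,RG),('pre180',L+.141*N,frame(-N,-X)),('grasp180',L+.011*N,frame(-N,-X)),
   ('place',[.474,.129,.16],frame([0,0,-1],[c,s,0])),('place180',[.474,.129,.16],frame([0,0,-1],[-c,-s,0]))]:
    o=ik(p,r,40); print(nm,len(o)); print(o[:7])
E
```

```text
pre 0
[]
grasp 29
[[ 0.57  0.82 -0.62  2.46  2.46  0.84 -2.57]
 [ 0.58  0.82 -0.64  2.46  2.45  0.85 -2.55]
 [-0.18  0.85  0.52  2.51  3.45  0.78  2.56]
 [ 0.56  0.81 -0.6   2.46  2.47  0.83 -2.59]
 [ 0.58  0.82 -0.64  2.46  2.45  0.85 -2.55]
 [ 0.6   0.83 -0.67  2.46  2.43  0.86 -2.53]
 [ 0.78  0.95 -0.97  2.45  2.25  1.03 -2.27]]
pre180 0
[]
grasp180 23
[[ 0.51  0.79 -0.52  2.46  2.53  0.8   0.49]
 [-0.07  0.8   0.34  2.5   3.29  0.74 -0.39]
 [-0.44  1.14  1.09  2.52  3.9   1.12 -1.12]
 [ 0.43  0.77 -0.4   2.47  2.62  0.77  0.37]
 [ 0.23  0.75 -0.11  2.48  2.87  0.71  0.08]
 [ 0.04  0.77  0.17  2.49  3.12  0.71 -0.21]
 [ 0.31  0.75 -0.23  2.48  2.76  0.73  0.21]]
place 13
[[-0.57  0.44  0.26  2.21 -0.23  0.52 -0.4 ]
 [-0.27  0.43 -0.15  2.19  0.12  0.53 -0.78]
 [-0.08  0.46 -0.41  2.18  0.34  0.57 -1.01]
 [ 0.41  0.71 -1.21  2.15  0.88  0.92 -1.6 ]
 [-0.31  0.43 -0.1   2.19  0.08  0.52 -0.74]
 [-0.07  0.46 -0.43  2.18  0.35  0.57 -1.02]
 [-0.05  0.46 -0.45  2.18  0.37  0.58 -1.04]]
place180 16
[[-0.22  0.44 -0.22  2.19  0.18  0.53  2.3 ]
 [ 0.39  0.69 -1.17  2.15  0.86  0.89  1.57]
 [-0.14  0.45 -0.33  2.18  0.27  0.55  2.21]
 [ 0.33  0.63 -1.03  2.15  0.78  0.8   1.66]
 [-0.46  0.43  0.1   2.2  -0.09  0.51  2.59]
 [-0.16  0.44 -0.3   2.18  0.24  0.55  2.23]
 [ 0.09  0.5  -0.65  2.17  0.51  0.63  1.95]]
```

```bash
cat >> kin.py <<'E'
def iknear(p,r,q0,w=.02,m=.03,it=3):
    q=np.array(q0)
    for _ in range(it):
        def f(j): P,Q=fk(j); return np.r_[(P-p)*10,(Q.inv()*r).as_rotvec(),w*(j-q)]
        q=least_squares(f,np.clip(q,lo+m+1e-3,hi-m-1e-3),bounds=(lo+m,hi-m)).x
        if it>1: w*=.1
    P,Q=fk(q); return q,np.linalg.norm(P-p),(Q.inv()*r).magnitude()
E
python3 - <<'E'
from kin import *
from g import L,N,X,RG,frame
np.set_printoptions(precision=3,suppress=True,linewidth=150)
R2=frame(-N,-X)
for j3 in (-.97,-.6,-.2):
    q=ik(L+.011*N,R2,40); q=q[np.argmin(abs(q[:,2]-j3))]; print('start',q)
    for s in (.03,.05,.07,.09,.11):
        q,e,a=iknear(L+(.011+s)*N,R2,q); print(s,q,round(e,4),round(a,3))
c,s=np.cos(np.radians(-15.2)),np.sin(np.radians(-15.2))
o=ik([.474,.129,.16],frame([0,0,-1],[-c,-s,0]),40);print(o[np.argsort(o[:,2])][:3])
o=ik([.474,.129,.26],frame([0,0,-1],[-c,-s,0]),40);print(o[np.argsort(o[:,2])][:3])
E
```

```text
start [ 0.823  0.989 -1.049  2.444  2.211  1.081  0.928]
0.03 [ 0.831  0.931 -1.078  2.477  2.168  1.063  0.916] 0.0 0.0
0.05 [ 0.839  0.89  -1.099  2.496  2.137  1.046  0.91 ] 0.0 0.0
0.07 [ 0.848  0.846 -1.121  2.513  2.105  1.025  0.906] 0.0 0.0
0.09 [ 0.859  0.801 -1.143  2.529  2.072  1.     0.904] 0.0 0.0
0.11 [ 0.919  0.802 -1.26   2.53   1.971  1.029  0.981] 0.0004 0.012
start [ 0.587  0.821 -0.642  2.458  2.446  0.849  0.593]
0.03 [ 0.588  0.76  -0.656  2.491  2.417  0.823  0.587] 0.0 0.0
0.05 [ 0.589  0.717 -0.665  2.511  2.397  0.802  0.584] 0.0 0.0
0.07 [ 0.59   0.672 -0.673  2.528  2.376  0.776  0.583] 0.0 0.0
0.09 [ 0.837  0.777 -1.097  2.53   2.097  0.967  0.875] 0.0 0.0
0.11 [ 0.919  0.802 -1.26   2.53   1.971  1.029  0.981] 0.0004 0.012
start [ 0.305  0.753 -0.221  2.477  2.769  0.728  0.197]
0.03 [ 0.297  0.693 -0.222  2.51   2.753  0.702  0.196] 0.0 0.0
0.05 [ 0.293  0.651 -0.225  2.53   2.738  0.681  0.2  ] 0.0 0.0
0.07 [ 0.566  0.663 -0.635  2.53   2.403  0.761  0.553] 0.0 0.0
0.09 [ 0.837  0.777 -1.097  2.53   2.097  0.967  0.875] 0.0 0.0
0.11 [ 0.919  0.802 -1.26   2.53   1.971  1.029  0.981] 0.0004 0.012
[[ 0.391  0.692 -1.167  2.151  0.859  0.887  1.571]
 [ 0.361  0.658 -1.103  2.153  0.82   0.843  1.615]
 [ 0.325  0.625 -1.034  2.154  0.777  0.8    1.664]]
[[ 0.49   0.551 -1.26   2.044  0.629  1.011  1.787]
 [ 0.482  0.542 -1.242  2.044  0.618  1.002  1.801]
 [ 0.48   0.539 -1.237  2.045  0.614  0.999  1.805]]
```

```bash
cat > plan.py <<'E'
from kin import *
import sys
def interp(ws,step=.14):
    out=[]
    for a,b in zip(ws[:-1],ws[1:]):
        n=int(np.ceil(np.abs(np.array(b)-a).max()/step)); out+=[a+(np.array(b)-a)*k/n for k in range(1,n+1)]
    return out
def sim(q,path):
    res=[]
    for t in path:
        p,r=fk(t); q,e,a=iknear(p,r,q,w=.02,it=1,m=.0); res.append(q)
    return res
def rows(q0,path):  # relative to pose fk(q0)
    p0,r0=fk(q0)
    for t in path:
        p,r=fk(t); print(((p-p0)*1000).round().astype(int).tolist(),(r*r0.inv()).as_rotvec().round(3).tolist())
E
python3 - <<'E'
from plan import *
np.set_printoptions(precision=2,suppress=True,linewidth=150)
q0=np.array([.3698,.1409,.118,2.393,-1.0446,.1065,1.1449])
A=np.array([.7,.4,-.7,2.1,.2,.75,1.6]);B=np.array([.84,.55,-1.1,2.2,1.3,1.0,1.3]);Q=np.array([.848,.846,-1.121,2.513,2.105,1.025,.906])
path=interp([q0,A,B,Q]); s=sim(q0,path)
for t,u in zip(path,s):
    p,r=fk(t); print(p.round(3),r.apply([0,0,1]),t,u)
E
```

```text
[ 0.47 -0.23  0.28] [ 0.49 -0.08 -0.87] [ 0.41  0.17  0.03  2.36 -0.91  0.18  1.2 ] [ 0.36  0.17  0.09  2.36 -0.95  0.19  1.24]
[ 0.48 -0.19  0.27] [ 0.45  0.02 -0.89] [ 0.44  0.2  -0.06  2.33 -0.77  0.25  1.25] [ 0.34  0.2   0.06  2.33 -0.86  0.27  1.34]
[ 0.48 -0.16  0.26] [ 0.4   0.09 -0.91] [ 0.48  0.23 -0.15  2.3  -0.63  0.32  1.3 ] [ 0.32  0.22  0.04  2.3  -0.76  0.35  1.43]
[ 0.48 -0.13  0.25] [ 0.33  0.15 -0.93] [ 0.52  0.26 -0.25  2.26 -0.49  0.39  1.35] [ 0.31  0.25  0.01  2.27 -0.66  0.43  1.52]
[ 0.48 -0.11  0.24] [ 0.25  0.19 -0.95] [ 0.55  0.28 -0.34  2.23 -0.35  0.46  1.4 ] [ 0.29  0.27 -0.01  2.25 -0.55  0.5   1.61]
[ 0.47 -0.1   0.23] [ 0.17  0.21 -0.96] [ 0.59  0.31 -0.43  2.2  -0.21  0.54  1.45] [ 0.27  0.29 -0.03  2.22 -0.45  0.57  1.71]
[ 0.47 -0.09  0.23] [ 0.1   0.2  -0.98] [ 0.63  0.34 -0.52  2.17 -0.08  0.61  1.5 ] [ 0.26  0.3  -0.04  2.19 -0.35  0.63  1.8 ]
[ 0.47 -0.09  0.23] [ 0.04  0.17 -0.99] [ 0.66  0.37 -0.61  2.13  0.06  0.68  1.55] [ 0.24  0.32 -0.06  2.16 -0.25  0.68  1.89]
[ 0.47 -0.1   0.23] [-0.01  0.12 -0.99] [ 0.7   0.4  -0.7   2.1   0.2   0.75
[... 1122 characters left out ...]
.43  1.    1.23] [-0.26  0.42  0.46  2.31  1.19  0.23  1.45]
[ 0.53 -0.23  0.18] [ 0.33 -0.41 -0.85] [ 0.84  0.65 -1.11  2.3   1.57  1.01  1.17] [-0.07  0.43  0.21  2.36  1.72  0.3   0.97]
[ 0.53 -0.22  0.16] [ 0.38 -0.38 -0.84] [ 0.84  0.7  -1.11  2.36  1.7   1.01  1.1 ] [ 0.1   0.47 -0.01  2.4   2.03  0.4   0.71]
[ 0.53 -0.21  0.14] [ 0.44 -0.34 -0.83] [ 0.85  0.75 -1.11  2.41  1.84  1.02  1.04] [ 0.23  0.51 -0.18  2.44  2.25  0.5   0.55]
[ 0.53 -0.19  0.12] [ 0.49 -0.28 -0.83] [ 0.85  0.8  -1.12  2.46  1.97  1.02  0.97] [ 0.33  0.56 -0.3   2.49  2.43  0.6   0.44]
[ 0.52 -0.17  0.11] [ 0.54 -0.2  -0.82] [ 0.85  0.85 -1.12  2.51  2.1   1.02  0.91] [ 0.41  0.62 -0.41  2.54  2.57  0.69  0.36]
```

```bash
python3 - <<'E'
from plan import *
np.set_printoptions(precision=2,suppress=True,linewidth=150)
q0=np.array([.3698,.1409,.118,2.393,-1.0446,.1065,1.1449])
A=np.array([.35,.33,0,2.1,-.1,.7,1.7]);B=np.array([.2,.4,0,2.15,1.4,.6,1.1]);Q=np.array([.589,.67,-.673,2.525,2.376,.776,.583])
path=interp([q0,A,B,Q],.2); s=sim(q0,path)
for t,u in zip(path,s):
    p,r=fk(t); z=r.apply([0,0,1]); print(p.round(3),z,'wr',(p-.3267*z),t,u)
rows(q0,path[:8])
E
```

```text
[ 0.47 -0.23  0.28] [ 0.48 -0.06 -0.88] wr [ 0.32 -0.21  0.56] [ 0.37  0.18  0.09  2.33 -0.86  0.23  1.26] [ 0.35  0.18  0.11  2.34 -0.87  0.23  1.27]
[ 0.48 -0.21  0.27] [ 0.41  0.03 -0.91] wr [ 0.35 -0.22  0.56] [ 0.36  0.22  0.07  2.28 -0.67  0.34  1.37] [ 0.33  0.22  0.11  2.28 -0.69  0.35  1.39]
[ 0.48 -0.19  0.25] [ 0.3   0.08 -0.95] wr [ 0.38 -0.22  0.56] [ 0.36  0.25  0.05  2.22 -0.48  0.46  1.48] [ 0.31  0.25  0.11  2.22 -0.51  0.47  1.52]
[ 0.47 -0.19  0.24] [ 0.17  0.09 -0.98] wr [ 0.42 -0.22  0.56] [ 0.35  0.29  0.02  2.16 -0.29  0.58  1.59] [ 0.29  0.29  0.11  2.16 -0.34  0.59  1.64]
[ 0.46 -0.21  0.23] [ 0.04  0.06 -1.  ] wr [ 0.45 -0.22  0.56] [ 0.35  0.33  0.    2.1  -0.1   0.7   1.7 ] [ 0.26  0.33  0.11  2.11 -0.16  0.7   1.76]
[ 0.45 -0.23  0.23] [-0.01 -0.06 -1.  ] wr [ 0.45 -0.22  0.55] [0.33 0.34 0.   2.11 0.09 0.69 1.62] [ 0.2   0.34  0.17  2.11 -0.    0.68  1.73]
[ 0.45 -0.26  0.23] [-0.03 -0.17 -0.99] wr [ 0.46 -0.21  0.55] [0.31 0.35 0.   2.11 0.28 0.67 1.55] [0.14 0.35 0.23 2.12 0.15 0.65 1.69]
[ 0.45 -0.29  0.23] [-0.03 -0.28 -0.96] wr [ 0.46 -0.2   0.54] [
[... 1123 characters left out ...]
.79] wr [ 0.41 -0.12  0.41] [ 0.43  0.56 -0.4   2.38  1.99  0.71  0.79] [0.07 0.54 0.1  2.4  2.26 0.49 0.48]
[ 0.54 -0.23  0.12] [ 0.47 -0.36 -0.81] wr [ 0.38 -0.11  0.39] [ 0.51  0.62 -0.54  2.45  2.18  0.74  0.69] [ 0.2   0.57 -0.09  2.47  2.48  0.57  0.35]
[ 0.53 -0.17  0.11] [ 0.54 -0.2  -0.82] wr [ 0.35 -0.1   0.37] [ 0.59  0.67 -0.67  2.52  2.38  0.78  0.58] [ 0.31  0.61 -0.27  2.54  2.68  0.66  0.24]
[26, 31, -8] [-0.059, 0.074, 0.333]
[37, 56, -19] [-0.118, 0.158, 0.659]
[36, 71, -32] [-0.174, 0.253, 0.978]
[27, 72, -43] [-0.226, 0.36, 1.288]
[15, 59, -50] [-0.27, 0.483, 1.585]
[5, 31, -56] [-0.347, 0.602, 1.653]
[3, 3, -58] [-0.436, 0.714, 1.717]
[7, -24, -56] [-0.537, 0.816, 1.779]
```

Call:
{"method": "arm_command", "body": {
  "steps": [
    {"dx": 26, "dy": 31, "dz": -8, "rx": -0.059, "ry": 0.074, "rz": 0.333, "claw": 1},
    {"dx": 26, "dy": 31, "dz": -8, "rx": -0.059, "ry": 0.074, "rz": 0.333, "claw": 1},
    {"dx": 37, "dy": 56, "dz": -19, "rx": -0.118, "ry": 0.158, "rz": 0.659, "claw": 1},
    {"dx": 37, "dy": 56, "dz": -19, "rx": -0.118, "ry": 0.158, "rz": 0.659, "claw": 1},
    {"dx": 36, "dy": 71, "dz": -32, "rx": -0.174, "ry": 0.253, "rz": 0.978, "claw": 1},
    {"dx": 36, "dy": 71, "dz": -32, "rx": -0.174, "ry": 0.253, "rz": 0.978, "claw": 1},
    {"dx": 27, "dy": 72, "dz": -43, "rx": -0.226, "ry": 0.36, "rz": 1.288, "claw": 1},
    {"dx": 27, "dy": 72, "dz": -43, "rx": -0.226, "ry": 0.36, "rz": 1.288, "claw": 1}
  ]
}}

```text
t: 2.5
position: [0.4703, -0.1939, 0.2403]
tool_rot: [0.09, 0.356, 0.926, 0.085]
contact_force: [0.4, -0.1, 0.2]
opening: 0.998
finger_force: 0.0
```

```bash
cat > st.py <<'E'
from plan import *
from workcell import manip
np.set_printoptions(precision=3,suppress=True,linewidth=150)
o=manip.get_obs(); q=np.array(o['joint_pos']); print(o['t'],q,np.array(o['position']),'force',np.array(o['contact_force']),fk(q)[0])
E
python3 - <<'E'
from st import *
A=np.array([.35,.33,0,2.1,-.1,.7,1.7]);B=np.array([.2,.4,0,2.15,1.4,.6,1.1]);Q=np.array([.589,.67,-.673,2.525,2.376,.776,.583])
path=interp([q,A,B,Q],.25); s=sim(q,path)
for u in s: print(u)
rows(q,path[:10])
E
```

```text
2.5 [ 0.302  0.28   0.112  2.203 -0.426  0.523  1.6  ] [ 0.47  -0.194  0.24 ] force [ 0.416 -0.06   0.199] [ 0.47  -0.194  0.24 ]
[ 0.282  0.306  0.113  2.154 -0.294  0.615  1.684]
[ 0.26   0.331  0.117  2.105 -0.16   0.701  1.767]
[0.177 0.345 0.196 2.117 0.045 0.669 1.717]
[0.091 0.362 0.279 2.129 0.247 0.622 1.667]
[0.002 0.382 0.37  2.141 0.449 0.558 1.614]
[-0.095  0.408  0.474  2.154  0.657  0.476  1.549]
[-0.208  0.446  0.607  2.167  0.878  0.366  1.463]
[-0.376  0.528  0.848  2.182  1.095  0.176  1.366]
[-0.161  0.508  0.478  2.27   1.764  0.328  0.816]
[0.017 0.53  0.192 2.361 2.124 0.448 0.571]
[ 0.175  0.566 -0.054  2.451  2.413  0.557  0.396]
[ 0.322  0.608 -0.28   2.542  2.675  0.664  0.254]
[-5, -1, -4] [-0.044, 0.077, 0.224]
[-10, -12, -6] [-0.096, 0.159, 0.437]
[-21, -50, -13] [-0.242, 0.241, 0.544]
[-20, -87, -13] [-0.394, 0.302, 0.653]
[-6, -120, -6] [-0.548, 0.34, 0.767]
[19, -146, 5] [-0.701, 0.356, 0.887]
[53, -161, 18] [-0.85, 0.349, 1.012]
[93, -163, 31] [-0.991, 0.322, 1.144]
[81, -137, -26] [-1.001, 0.328, 1.326]
[74, -98, -74] [-1.005, 0.259, 1.503]
```

Call:
{"method": "arm_command", "body": {
  "steps": [
    {"dx": -10, "dy": -12, "dz": -6, "rx": -0.096, "ry": 0.159, "rz": 0.437, "claw": 1},
    {"dx": -10, "dy": -12, "dz": -6, "rx": -0.096, "ry": 0.159, "rz": 0.437, "claw": 1},
    {"dx": -10, "dy": -12, "dz": -6, "rx": -0.096, "ry": 0.159, "rz": 0.437, "claw": 1},
    {"dx": -21, "dy": -50, "dz": -13, "rx": -0.242, "ry": 0.241, "rz": 0.544, "claw": 1},
    {"dx": -20, "dy": -87, "dz": -13, "rx": -0.394, "ry": 0.302, "rz": 0.653, "claw": 1},
    {"dx": -20, "dy": -87, "dz": -13, "rx": -0.394, "ry": 0.302, "rz": 0.653, "claw": 1},
    {"dx": -6, "dy": -120, "dz": -6, "rx": -0.548, "ry": 0.34, "rz": 0.767, "claw": 1},
    {"dx": -6, "dy": -120, "dz": -6, "rx": -0.548, "ry": 0.34, "rz": 0.767, "claw": 1}
  ]
}}

```text
t: 3.3
position: [0.4678, -0.3151, 0.2359]
tool_rot: [-0.006, -0.039, 0.98, -0.194]
contact_force: [-1.0, 0.9, -0.3]
opening: 1.003
finger_force: 0.0
```

```bash
python3 - <<'E'
from st import *
B=q.copy();B[4]=1.4;B[5]=.6;B[6]=q[6]-.4;Q=np.array([.41,.62,-.41,2.53,2.57,.69,.36])
path=interp([q,B,Q],.25); s=sim(q,path)
for t,u in zip(path,s): print(t,u,fk(t)[0],fk(t)[1].apply([0,0,1]))
rows(q,path)
E
```

```text
3.3 [0.005 0.382 0.364 2.136 0.454 0.558 1.609] [ 0.468 -0.315  0.236] force [-0.989  0.889 -0.258] [ 0.468 -0.315  0.236]
[0.005 0.382 0.364 2.136 0.691 0.568 1.509] [-0.059  0.393  0.456  2.139  0.636  0.54   1.567] [ 0.47  -0.352  0.254] [ 0.01  -0.495 -0.869]
[0.005 0.382 0.364 2.136 0.927 0.579 1.409] [-0.126  0.407  0.551  2.143  0.834  0.507  1.505] [ 0.481 -0.386  0.276] [ 0.042 -0.598 -0.8  ]
[0.005 0.382 0.364 2.136 1.164 0.589 1.309] [-0.189  0.426  0.647  2.146  1.06   0.463  1.408] [ 0.5   -0.414  0.302] [ 0.099 -0.686 -0.721]
[0.005 0.382 0.364 2.136 1.4   0.6   1.209] [-0.225  0.439  0.703  2.148  1.344  0.435  1.248] [ 0.525 -0.436  0.33 ] [ 0.177 -0.751 -0.636]
[0.086 0.429 0.209 2.215 1.634 0.618 1.04 ] [-0.171  0.481  0.582  2.229  1.677  0.433  0.974] [ 0.533 -0.407  0.279] [ 0.237 -0.729 -0.643]
[0.167 0.477 0.054 2.294 1.868 0.636 0.87 ] [-0.06   0.505  0.378  2.307  1.983  0.487  0.733] [ 0.541 -0.368  0.228] [ 0.319 -0.669 -0.672]
[ 0.248  0.525 -0.1    2.372  2.102  0.654  0.7  ] [0.062 0.533 0.162 2.384 2.243 0.549 0.538] [ 0.546 -0.314  0.179] [ 0.408 -0.562 -0.72 ]
[ 0.329  0.572 -0.255  2.451  2.336  0.672  0.53 ] [ 0.185  0.566 -0.052  2.46   2.475  0.608  0.375] [ 0.544 -0.246  0.137] [ 0.489 -0.404 -0.773]
[ 0.41  0.62 -0.41  2.53  2.57  0.69  0.36] [ 0.309  0.606 -0.265  2.536  2.687  0.659  0.233] [ 0.531 -0.166  0.108] [ 0.547 -0.199 -0.813]
[2, -37, 18] [-0.127, 0.037, 0.093]
[13, -71, 41] [-0.254, 0.062, 0.19]
[32, -99, 66] [-0.38, 0.075, 0.292]
[57, -120, 94] [-0.503, 0.075, 0.401]
[65, -92, 43] [-0.505, 0.099, 0.542]
[74, -52, -8] [-0.477, 0.085, 0.694]
[78, 1, -57] [-0.415, 0.032, 0.849]
[76, 69, -99] [-0.313, -0.057, 0.999]
[63, 149, -127] [-0.173, -0.175, 1.135]
```

Call:
{"method": "arm_command", "body": {
  "steps": [
    {"dx": 2, "dy": -37, "dz": 18, "rx": -0.127, "ry": 0.037, "rz": 0.093, "claw": 1},
    {"dx": 13, "dy": -71, "dz": 41, "rx": -0.254, "ry": 0.062, "rz": 0.19, "claw": 1},
    {"dx": 32, "dy": -99, "dz": 66, "rx": -0.38, "ry": 0.075, "rz": 0.292, "claw": 1},
    {"dx": 57, "dy": -120, "dz": 94, "rx": -0.503, "ry": 0.075, "rz": 0.401, "claw": 1},
    {"dx": 57, "dy": -120, "dz": 94, "rx": -0.503, "ry": 0.075, "rz": 0.401, "claw": 1},
    {"dx": 65, "dy": -92, "dz": 43, "rx": -0.505, "ry": 0.099, "rz": 0.542, "claw": 1},
    {"dx": 74, "dy": -52, "dz": -8, "rx": -0.477, "ry": 0.085, "rz": 0.694, "claw": 1},
    {"dx": 74, "dy": -52, "dz": -8, "rx": -0.477, "ry": 0.085, "rz": 0.694, "claw": 1}
  ]
}}

```text
t: 4.1
position: [0.537, -0.3852, 0.2528]
tool_rot: [0.005, -0.358, 0.84, -0.407]
contact_force: [0.9, -1.1, -0.2]
opening: 1.0
finger_force: 0.0
```

```bash
python3 - <<'E'
from st import *
from g import L,N,X,frame
Q,e,a=iknear(L+.09*N,frame(-N,-X),[.41,.62,-.41,2.53,2.57,.69,.36],m=.0);print(Q,e,a)
path=interp([q,Q],.12); s=sim(q,path)
for t,u in zip(path,s): print(t,u,fk(t)[0],fk(t)[1].apply([0,0,1]))
rows(q,path)
E
```

```text
4.1 [-0.192  0.506  0.612  2.284  1.984  0.363  0.742] [ 0.537 -0.385  0.253] force [ 0.855 -1.089 -0.151] [ 0.537 -0.385  0.253]
[ 0.41   0.602 -0.408  2.547  2.566  0.679  0.365] 1.3905533584835678e-10 4.475832242699627e-09
[-0.125  0.517  0.499  2.314  2.049  0.398  0.7  ] [-0.143  0.522  0.525  2.314  2.068  0.385  0.679] [ 0.533 -0.369  0.224] [ 0.308 -0.651 -0.694]
[-0.058  0.528  0.386  2.343  2.113  0.433  0.658] [-0.091  0.536  0.435  2.345  2.152  0.411  0.616] [ 0.53  -0.35   0.198] [ 0.321 -0.617 -0.719]
[0.009 0.538 0.272 2.372 2.178 0.468 0.616] [-0.04   0.548  0.343  2.375  2.236  0.439  0.554] [ 0.527 -0.33   0.175] [ 0.339 -0.577 -0.743]
[0.075 0.549 0.159 2.401 2.242 0.503 0.574] [0.012 0.558 0.251 2.405 2.319 0.468 0.493] [ 0.525 -0.307  0.155] [ 0.363 -0.53  -0.766]
[0.142 0.559 0.046 2.43  2.307 0.538 0.533] [0.064 0.567 0.159 2.435 2.402 0.499 0.432] [ 0.523 -0.282  0.138] [ 0.391 -0.477 -0.787]
[ 0.209  0.57  -0.068  2.46   2.372  0.573  0.491] [0.115 0.574 0.067 2.466 2.485 0.532 0.371] [ 0.522 -0.256  0.125] [ 0.423 -0.418 -0.804]
[ 0.276  0.581 -0.181  2.489  2.436  0.608  0.449] [ 0.166  0.58  -0.024  2.496  2.568  0.566  0.309] [ 0.521 -0.227  0.117] [ 0.459 -0.351 -0.816]
[ 0.343  0.591 -0.294  2.518  2.501  0.643  0.407] [ 0.218  0.584 -0.114  2.526  2.651  0.602  0.248] [ 0.52  -0.197  0.112] [ 0.498 -0.278 -0.822]
[ 0.41   0.602 -0.408  2.547  2.566  0.679  0.365] [ 0.269  0.586 -0.204  2.557  2.735  0.64   0.186] [ 0.519 -0.166  0.113] [ 0.538 -0.199 -0.819]
[-4, 16, -28] [0.023, 0.034, 0.045]
[-7, 35, -54] [0.05, 0.059, 0.095]
[-10, 55, -78] [0.081, 0.076, 0.147]
[-12, 78, -98] [0.116, 0.084, 0.202]
[-14, 103, -114] [0.155, 0.083, 0.259]
[-16, 129, -127] [0.197, 0.073, 0.318]
[-17, 158, -136] [0.243, 0.053, 0.378]
[-17, 188, -141] [0.293, 0.024, 0.439]
[-18, 219, -140] [0.346, -0.014, 0.5]
```

Call:
{"method": "arm_command", "body": {
  "steps": [
    {"dx": -4, "dy": 16, "dz": -28, "rx": 0.023, "ry": 0.034, "rz": 0.045, "claw": 1},
    {"dx": -10, "dy": 55, "dz": -70, "rx": 0.081, "ry": 0.076, "rz": 0.147, "claw": 1},
    {"dx": -12, "dy": 78, "dz": -90, "rx": 0.116, "ry": 0.084, "rz": 0.202, "claw": 1},
    {"dx": -14, "dy": 103, "dz": -110, "rx": 0.155, "ry": 0.083, "rz": 0.259, "claw": 1},
    {"dx": -14, "dy": 158, "dz": -136, "rx": 0.243, "ry": 0.053, "rz": 0.378, "claw": 1},
    {"dx": -12, "dy": 188, "dz": -143, "rx": 0.293, "ry": 0.024, "rz": 0.439, "claw": 1},
    {"dx": -8, "dy": 214, "dz": -150, "rx": 0.346, "ry": -0.014, "rz": 0.5, "claw": 1},
    {"dx": -8, "dy": 214, "dz": -150, "rx": 0.346, "ry": -0.014, "rz": 0.5, "claw": 1}
  ]
}}

```text
t: 4.9
position: [0.5271, -0.1716, 0.1025]
tool_rot: [0.172, -0.544, 0.784, -0.245]
contact_force: [-0.6, -1.4, -0.0]
opening: 1.0
finger_force: 0.0
```

```bash
python3 - <<'E'
from st import *
from g import *
delta(L+.066*N,frame(-N,-X)); delta(L+.011*N,frame(-N,-X))
grab('wrist','1')
E
```

```text
4.9 [ 0.288  0.613 -0.213  2.538  2.74   0.645  0.194] [ 0.527 -0.172  0.103] force [-0.607 -1.39  -0.042] [ 0.527 -0.172  0.102]
d mm [ 4.9  0.8 -9.5] rot [-0.004 -0.003  0.003]
d mm [ 34.5 -10.2 -54.5] rot [-0.004 -0.003  0.003]
```

View pics/wrist_1.png

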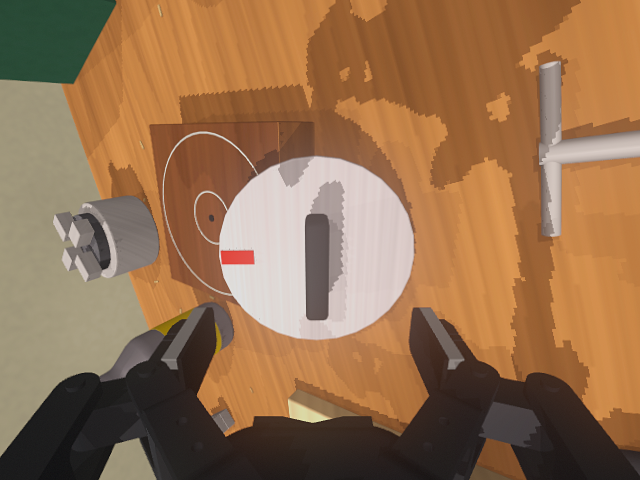

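The wrist view shows the bar vertical at column 316, with the finger pads at about 190 and 440 either side of it and the key mark at (238,257), so the fingers are aligned. I'll approach along the lid's axis and grip.

Call:
{"method": "arm_command", "body": {
  "steps": [
    {"dx": 12, "dy": -3, "dz": -20, "rx": -0.004, "ry": -0.003, "rz": 0.003, "claw": 1},
    {"dx": 23, "dy": -7, "dz": -37, "rx": -0.004, "ry": -0.003, "rz": 0.003, "claw": 1},
    {"dx": 34, "dy": -10, "dz": -54, "rx": -0.004, "ry": -0.003, "rz": 0.003, "claw": 1},
    {"dx": 34, "dy": -10, "dz": -54, "rx": -0.004, "ry": -0.003, "rz": 0.003, "claw": 1},
    {"dx": 34, "dy": -10, "dz": -54, "rx": -0.004, "ry": -0.003, "rz": 0.003, "claw": -1},
    {"dx": 34, "dy": -10, "dz": -54, "rx": -0.004, "ry": -0.003, "rz": 0.003, "claw": -1},
    {"dx": 34, "dy": -10, "dz": -54, "rx": -0.004, "ry": -0.003, "rz": 0.003, "claw": -1},
    {"dx": 34, "dy": -10, "dz": -54, "rx": -0.004, "ry": -0.003, "rz": 0.003, "claw": -1}
  ]
}}

```text
t: 5.75
position: [0.5621, -0.1825, 0.0506]
tool_rot: [0.172, -0.544, 0.782, -0.25]
contact_force: [-0.4, -0.7, 0.3]
opening: 0.328
finger_force: 0.0
```

Call:
{"method": "arm_command", "body": {
  "steps": [
    {"dx": 0, "dy": 0, "dz": 0, "rx": 0, "ry": 0, "rz": 0, "claw": -1},
    {"dx": 0, "dy": 0, "dz": 0, "rx": 0, "ry": 0, "rz": 0, "claw": -1},
    {"dx": 0, "dy": 0, "dz": 0, "rx": 0, "ry": 0, "rz": 0, "claw": -1}
  ]
}}

```text
t: 6.05
position: [0.5616, -0.1824, 0.0499]
tool_rot: [0.172, -0.544, 0.782, -0.249]
contact_force: [-5.2, 1.8, 6.8]
opening: 0.154
finger_force: 61.3
```

```bash
python3 - <<'E'
from st import *
from g import *
delta(L+.011*N,frame(-N,-X)); print(o['opening'],o['finger_force'])
E
```

```text
6.05 [ 0.297  0.75  -0.212  2.478  2.771  0.728  0.191] [ 0.562 -0.182  0.05 ] force [-5.176  1.785  6.819] [ 0.562 -0.182  0.05 ]
d mm [-0.   0.6 -1.9] rot [0.004 0.002 0.001]
0.15405938002196395 61.34474515914917
```

```bash
cat > tr.py <<'E'
from st import *
from g import L,N,X,frame
c,s_=np.cos(np.radians(-15.2)),np.sin(np.radians(-15.2))
RP=frame([0,0,-1],[-c,-s_,0])
def show(q,path,k=None):
    s=sim(q,path)
    for t,u in zip(path,s): 
        p,r=fk(t); z=r.apply([0,0,1]); lid=p+.011*z; low=lid[2]-.066*np.hypot(z[0],z[1])-.012
        print(p,z,u,'low',low.round(3))
    rows(q,path[:k])
E
python3 - <<'E'
from tr import *
for z in (.33,.30):
  o=ik([.474,.129,z],RP,40); o=o[np.argsort(o[:,2])]; print(len(o),o[::max(1,len(o)//5)])
U,e,a=iknear(fk(q)[0]+[0,0,.05],fk(q)[1],q,m=.02); print(U,e,a)
B=np.array([.25,.45,-.1,2.2,1.7,.65,1.1]); W=np.array([.15,.33,-.1,2.05,.6,.75,1.8])
V,e,a=iknear([.474,.129,.33],RP,[0,.3,-.3,2.05,.2,.7,2.2]); print(V,e,a)
show(q,interp([q,U,B,W,V],.25))
E
```

```text
6.05 [ 0.297  0.75  -0.212  2.478  2.771  0.728  0.191] [ 0.562 -0.182  0.05 ] force [-5.176  1.785  6.819] [ 0.562 -0.182  0.05 ]
16 [[ 0.536  0.438 -1.26   1.951  0.471  1.096  1.954]
 [ 0.273  0.29  -0.824  1.963  0.253  0.994  2.206]
 [ 0.03   0.237 -0.504  1.975  0.139  0.963  2.334]
 [-0.312  0.206 -0.084  1.994  0.021  0.943  2.469]
 [-0.61   0.203  0.278  2.01  -0.069  0.937  2.58 ]
 [-0.637  0.204  0.312  2.011 -0.077  0.937  2.591]]
14 [[ 0.434  0.41  -1.097  1.996  0.437  0.995  2.001]
 [ 0.237  0.319 -0.791  2.005  0.283  0.928  2.175]
 [-0.189  0.245 -0.239  2.028  0.075  0.877  2.408]
 [-0.222  0.242 -0.197  2.03   0.061  0.875  2.424]
 [-0.489  0.234  0.134  2.045 -0.041  0.865  2.544]
 [-0.561  0.235  0.223  2.049 -0.068  0.864  2.577]
 [-0.604  0.237  0.277  2.051 -0.085  0.864  2.597]]
[ 0.282  0.624 -0.186  2.463  2.738  0.589  0.221] 8.30500475937232e-11 4.558483683344175e-09
[-0.046  0.227 -0.409  1.979  0.11   0.957  2.367] 3.465299672840384e-11 2.1719524401391994e-09
[ 0.562 -0.182  0.1  ] [ 0.54  -0.203 -0.817] [ 0.282  0.624 -0.186  2.463  2.738  0.589  0.221
[... 1206 characters left out ...]
2 -0.991] [-0.108  0.251 -0.146  2.01   0.221  0.872  2.236] low 0.273
[0.474 0.129 0.33 ] [ 0. -0. -1.] [-0.154  0.216 -0.277  1.985  0.072  0.95   2.41 ] low 0.307
[0, 0, 50] [0.0, -0.0, 0.0]
[20, -46, 81] [-0.104, -0.028, -0.08]
[30, -87, 113] [-0.191, -0.038, -0.164]
[33, -122, 144] [-0.257, -0.032, -0.251]
[30, -148, 174] [-0.3, -0.012, -0.335]
[23, -166, 201] [-0.316, 0.017, -0.414]
[9, -157, 208] [-0.284, 0.068, -0.491]
[-6, -139, 213] [-0.23, 0.125, -0.554]
[-17, -111, 215] [-0.155, 0.185, -0.602]
[-25, -75, 217] [-0.059, 0.244, -0.631]
[-28, -29, 222] [0.055, 0.298, -0.64]
[-26, 83, 236] [0.101, 0.394, -0.423]
[-45, 198, 255] [0.146, 0.49, -0.18]
[-88, 311, 280] [0.19, 0.584, 0.087]
```

Call:
{"method": "arm_command", "body": {
  "steps": [
    {"dx": 0, "dy": 0, "dz": 25, "rx": 0, "ry": 0, "rz": 0, "claw": -1},
    {"dx": 0, "dy": 0, "dz": 50, "rx": 0, "ry": 0, "rz": 0, "claw": -1},
    {"dx": 10, "dy": -25, "dz": 68, "rx": -0.052, "ry": -0.014, "rz": -0.04, "claw": -1},
    {"dx": 20, "dy": -46, "dz": 81, "rx": -0.104, "ry": -0.028, "rz": -0.08, "claw": -1},
    {"dx": 30, "dy": -87, "dz": 113, "rx": -0.191, "ry": -0.038, "rz": -0.164, "claw": -1},
    {"dx": 33, "dy": -122, "dz": 144, "rx": -0.257, "ry": -0.032, "rz": -0.251, "claw": -1},
    {"dx": 30, "dy": -148, "dz": 174, "rx": -0.3, "ry": -0.012, "rz": -0.335, "claw": -1},
    {"dx": 30, "dy": -148, "dz": 174, "rx": -0.3, "ry": -0.012, "rz": -0.335, "claw": -1}
  ]
}}

```text
t: 6.85
position: [0.594, -0.3324, 0.2278]
tool_rot: [0.05, -0.422, 0.815, -0.394]
contact_force: [-0.1, 0.6, -4.5]
opening: 0.152
finger_force: 60.1
```

```bash
python3 - <<'E'
from tr import *
print(o['opening'],o['finger_force'])
B=np.array([.25,.45,-.1,2.2,1.7,.65,1.1]); W=np.array([.15,.33,-.1,2.05,.6,.75,1.8])
V,e,a=iknear([.474,.129,.34],RP,[0,.3,-.3,2.05,.2,.7,2.2])
show(q,interp([q,B,W,V],.25))
E
```

```text
6.85 [-0.116  0.514  0.408  2.27   2.13   0.412  0.65 ] [ 0.594 -0.332  0.228] force [-0.125  0.648 -4.533] [ 0.594 -0.332  0.228]
0.1518498200193461 60.14713168144226
[ 0.597 -0.34   0.233] [ 0.406 -0.613 -0.678] [-0.127  0.518  0.433  2.255  2.101  0.403  0.668] low 0.165
[ 0.594 -0.346  0.241] [ 0.384 -0.626 -0.679] [-0.169  0.518  0.497  2.242  2.027  0.371  0.728] low 0.173
[ 0.585 -0.349  0.251] [ 0.349 -0.634 -0.69 ] [-0.245  0.517  0.608  2.231  1.896  0.309  0.849] low 0.183
[ 0.57  -0.34   0.258] [ 0.275 -0.633 -0.723] [-0.246  0.48   0.571  2.2    1.443  0.349  1.241] low 0.193
[ 0.556 -0.321  0.262] [ 0.206 -0.605 -0.769] [-0.185  0.43   0.444  2.165  1.123  0.458  1.5  ] low 0.2
[ 0.544 -0.294  0.265] [ 0.148 -0.549 -0.823] [-0.132  0.391  0.335  2.13   0.889  0.552  1.667] low 0.206
[ 0.536 -0.257  0.267] [ 0.105 -0.467 -0.878] [-0.085  0.358  0.239  2.096  0.686  0.631  1.797] low 0.214
[ 0.533 -0.212  0.272] [ 0.079 -0.36  -0.93 ] [-0.041  0.329  0.15   2.062  0.496  0.695  1.909] low 0.225
[ 0.536 -0.1    0.289] [ 0.08  -0.247 -0.966] [-0.083  0.285  0.012  2.031  0.357  0.794  2.076] low 0.249
[0.517 0.016 0.312] [ 0.055 -0.123 -0.991] [-0.127  0.243 -0.121  2.001  0.211  0.886  2.247] low 0.28
[0.474 0.129 0.34 ] [ 0. -0. -1.] [-0.175  0.204 -0.249  1.972  0.061  0.973  2.423] low 0.317
[3, -8, 5] [-0.006, -0.006, -0.02]
[0, -14, 13] [-0.01, 0.002, -0.047]
[-9, -16, 23] [-0.006, 0.024, -0.078]
[-24, -7, 30] [0.032, 0.057, -0.16]
[-38, 11, 35] [0.092, 0.093, -0.231]
[-50, 39, 37] [0.174, 0.131, -0.286]
[-58, 76, 40] [0.276, 0.168, -0.324]
[-61, 121, 44] [0.395, 0.201, -0.342]
[-58, 232, 62] [0.46, 0.319, -0.145]
[-77, 348, 84] [0.524, 0.446, 0.08]
[-120, 461, 112] [0.584, 0.577, 0.33]
```

Call:
{"method": "arm_command", "body": {
  "steps": [
    {"dx": -9, "dy": -16, "dz": 23, "rx": -0.006, "ry": 0.024, "rz": -0.078, "claw": -1},
    {"dx": -24, "dy": -7, "dz": 30, "rx": 0.032, "ry": 0.057, "rz": -0.16, "claw": -1},
    {"dx": -38, "dy": 11, "dz": 35, "rx": 0.092, "ry": 0.093, "rz": -0.231, "claw": -1},
    {"dx": -50, "dy": 39, "dz": 45, "rx": 0.174, "ry": 0.131, "rz": -0.286, "claw": -1},
    {"dx": -58, "dy": 76, "dz": 60, "rx": 0.276, "ry": 0.168, "rz": -0.324, "claw": -1},
    {"dx": -61, "dy": 121, "dz": 80, "rx": 0.395, "ry": 0.201, "rz": -0.342, "claw": -1},
    {"dx": -61, "dy": 121, "dz": 80, "rx": 0.395, "ry": 0.201, "rz": -0.342, "claw": -1},
    {"dx": -61, "dy": 121, "dz": 80, "rx": 0.395, "ry": 0.201, "rz": -0.342, "claw": -1}
  ]
}}

```text
t: 7.65
position: [0.5295, -0.2068, 0.3035]
tool_rot: [-0.018, -0.301, 0.937, -0.18]
contact_force: [0.8, -3.0, -4.5]
opening: 0.152
finger_force: 60.0
```

```bash
python3 - <<'E'
from tr import *
V,e,a=iknear([.474,.129,.34],RP,[0,.3,-.3,2.05,.2,.7,2.2])
show(q,interp([q,V],.16))
E
```

```text
7.65 [-0.136  0.288  0.269  2.031  0.397  0.751  2.028] [ 0.529 -0.207  0.304] force [ 0.783 -3.025 -4.527] [ 0.529 -0.207  0.303]
[ 0.536 -0.139  0.303] [ 0.079 -0.273 -0.959] [-0.16   0.275  0.188  2.02   0.318  0.789  2.12 ] low 0.262
[ 0.534 -0.07   0.307] [ 0.074 -0.199 -0.977] [-0.188  0.259  0.11   2.01   0.242  0.831  2.209] low 0.27
[ 0.523 -0.002  0.314] [ 0.059 -0.127 -0.99 ] [-0.219  0.241  0.035  1.999  0.168  0.874  2.296] low 0.282
[0.503 0.065 0.326] [ 0.034 -0.06  -0.998] [-0.254  0.22  -0.038  1.989  0.096  0.92   2.381] low 0.298
[0.474 0.129 0.34 ] [ 0. -0. -1.] [-0.291  0.197 -0.109  1.978  0.026  0.968  2.464] low 0.317
[6, 68, 0] [0.068, 0.036, 0.124]
[4, 137, 3] [0.134, 0.074, 0.254]
[-7, 205, 11] [0.197, 0.113, 0.39]
[-27, 272, 22] [0.258, 0.153, 0.531]
[-55, 336, 37] [0.315, 0.195, 0.677]
```

Call:
{"method": "arm_command", "body": {
  "steps": [
    {"dx": 5, "dy": 40, "dz": 15, "rx": 0.04, "ry": 0.02, "rz": 0.08, "claw": -1},
    {"dx": 6, "dy": 85, "dz": 22, "rx": 0.085, "ry": 0.045, "rz": 0.16, "claw": -1},
    {"dx": 4, "dy": 137, "dz": 25, "rx": 0.134, "ry": 0.074, "rz": 0.254, "claw": -1},
    {"dx": -7, "dy": 205, "dz": 30, "rx": 0.197, "ry": 0.113, "rz": 0.39, "claw": -1},
    {"dx": -27, "dy": 272, "dz": 37, "rx": 0.258, "ry": 0.153, "rz": 0.531, "claw": -1},
    {"dx": -55, "dy": 336, "dz": 37, "rx": 0.315, "ry": 0.195, "rz": 0.677, "claw": -1},
    {"dx": -55, "dy": 336, "dz": 37, "rx": 0.315, "ry": 0.195, "rz": 0.677, "claw": -1},
    {"dx": -55, "dy": 336, "dz": 37, "rx": 0.315, "ry": 0.195, "rz": 0.677, "claw": -1}
  ]
}}

```text
t: 8.45
position: [0.4733, 0.1306, 0.34]
tool_rot: [0.001, -0.609, 0.793, -0.002]
contact_force: [0.7, -0.1, -4.3]
opening: 0.152
finger_force: 60.1
```

Call:
{"method": "arm_command", "body": {
  "steps": [
    {"dx": 0, "dy": 0, "dz": 0, "rx": 0, "ry": 0, "rz": 0, "claw": -1},
    {"dx": 0, "dy": 0, "dz": 0, "rx": 0, "ry": 0, "rz": 0, "claw": -1},
    {"dx": 0, "dy": 0, "dz": 0, "rx": 0, "ry": 0, "rz": 0, "claw": -1}
  ]
}}

```text
t: 8.75
position: [0.4763, 0.1249, 0.3403]
tool_rot: [0.002, -0.606, 0.795, -0.003]
contact_force: [0.9, -0.3, -4.1]
opening: 0.153
finger_force: 60.1
```

```bash
python3 - <<'E'
from tr import *
import g
g.delta([.474,.129,.34],RP)
from h import *
t=grab('top','2'); s=grab('side','2'); w=grab('wrist','2')
def crop(d,p,h=80):
    u,v=project(d,p)[0].astype(int); return cv2.resize(d['frame'][max(0,v-h):v+h,max(0,u-h):u+h,::-1],(400,400))
cv2.imwrite('pics/c2.png',np.hstack([crop(s,[.474,.129,.25]),cv2.resize(w['frame'][:,:,::-1],(400,400))]))
E
```

```text
8.75 [-0.292  0.196 -0.1    1.979  0.03   0.963  2.465] [0.476 0.125 0.34 ] force [ 0.926 -0.259 -4.078] [0.476 0.125 0.34 ]
d mm [-2.3  4.1 -0.3] rot [0.003 0.006 0.004]
```

View pics/c2.png

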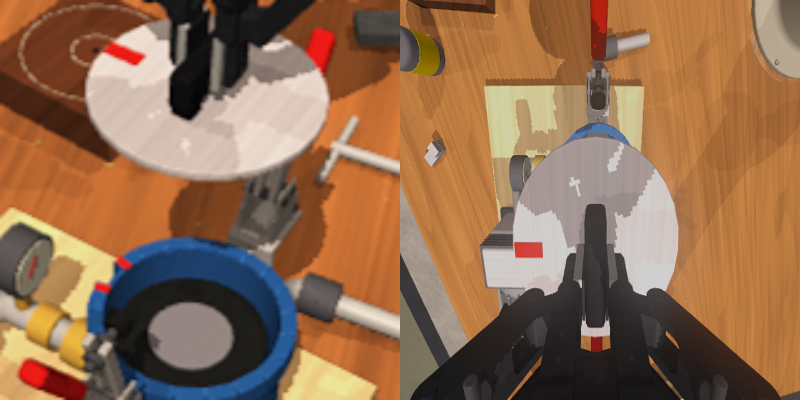

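The left half is the side crop: the lid is level above the rim, with the key mark at (125,52) and the notch marks at (123,263) and (103,287). The right half is the wrist view, with the bar held centrally. Next I'll measure the held lid against the rim in the same camera.

```bash
cat > m2.py <<'E'
from h import *
from scipy.optimize import least_squares
import sys
def circ(q,r=None):
    f=(lambda p:np.hypot(q[:,0]-p[0],q[:,1]-p[1])-(p[2] if r is None else r))
    return least_squares(f,[*q.mean(0),.06],loss='soft_l1',f_scale=.001).x
d=load('side',sys.argv[1]); C=cloud(d); hsv=cv2.cvtColor(d['frame'],cv2.COLOR_RGB2HSV).astype(int); H,S,Vv=hsv[...,0],hsv[...,1],hsv[...,2]
z=C[...,2]; c0=np.array([.474,.129])
rr=np.hypot(C[...,0]-c0[0],C[...,1]-c0[1])
red=((H<8)|(H>172))&(S>150)&(Vv>90)
m=((H>95)&(H<128)&(S>120)|red)&(abs(z-.15)<.003)&(rr<.075)&(rr>.045)
P=C[m][:,:2]; th=np.arctan2(P[:,1]-c0[1],P[:,0]-c0[0]); rad=np.hypot(*(P-c0).T); out=[];inn=[]
for b in np.arange(-np.pi,np.pi,.1):
    k=(th>=b)&(th<b+.1)
    if k.sum()>3: out.append(P[k][rad[k].argmax()]); inn.append(P[k][rad[k].argmin()])
for nm,q in (('outer',out),('inner',inn)): print(nm,len(q),circ(np.array(q)).round(4))
nl,l,st,cc=cv2.connectedComponentsWithStats((red&(abs(z-.15)<.006)&(rr<.075)).astype('uint8'))
mk=[C[l==i].mean(0) for i in range(1,nl) if st[i,4]>5]; print('marks',np.round(mk,4))
if len(mk)>=2:
    mm=np.mean(mk[:2],0)[:2]; print('notch az',np.degrees(np.arctan2(*(mm-c0)[::-1])).round(2), 'perp to marks',(np.degrees(np.arctan2(*(mk[0]-mk[1])[:2][::-1]))).round(2))
# lid
zl=float(sys.argv[2]); lid=(S<60)&(Vv>110)&(abs(z-zl-.006)<.012)&(rr<.09)
n,l,st,cc=cv2.connectedComponentsWithStats(lid.astype('uint8')); lid=l==(1+st[1:,4].argmax())
P=C[lid]; c=P.mean(0)
for _ in range(3):
    nn=np.linalg.svd(P-c)[2][2]; P=P[abs((P-c)@nn)<.003]; c=P.mean(0)
nn*=np.sign(nn[2]); print('lid n',nn.round(4),len(P))
ct=max(cv2.findContours(lid.astype('uint8'),cv2.RETR_EXTERNAL,cv2.CHAIN_APPROX_NONE)[0],key=len)
ct=cv2.convexHull(ct)[:,0]; o,r=rays(d,ct); X=o+r*(((c-o)@nn)/(r@nn))[:,None]; a=circ(X[:,:2]); print('lid circle',a.round(4),'r=.066 fit',circ(X[:,:2],.066)[:2].round(4),'z top at ctr',(c[2]-((a[:2]-c[:2])@nn[:2])/nn[2]).round(4))
k=red&(abs(z-zl-.006)<.012)&(rr<.085); kp=C[k].mean(0); print('key mark',kp.round(4),k.sum(),'az',np.degrees(np.arctan2(*(kp[:2]-a[:2])[::-1])).round(2))
E
python3 m2.py 2 .329
```

```text
outer 59 [0.4754 0.1305 0.0655]
inner 59 [0.4763 0.1307 0.0558]
marks [[0.5294 0.1011 0.1502]
 [0.5357 0.1254 0.1503]]
notch az -15.03 perp to marks -104.58
lid n [-0.0056  0.0026  1.    ] 3653
lid circle [0.4759 0.1286 0.0658] r=.066 fit [0.4759 0.1285] z top at ctr 0.3328
key mark [0.5281 0.1116 0.334 ] 71 az -18.05
```

Call:
{"method": "arm_command", "body": {
  "steps": [
    {"dx": 0, "dy": 2, "dz": -30, "rx": 0.003, "ry": 0.006, "rz": 0.006, "claw": -1},
    {"dx": 0, "dy": 2, "dz": -60, "rx": 0.003, "ry": 0.006, "rz": 0.006, "claw": -1},
    {"dx": 0, "dy": 2, "dz": -90, "rx": 0.003, "ry": 0.006, "rz": 0.006, "claw": -1},
    {"dx": 0, "dy": 2, "dz": -120, "rx": 0.003, "ry": 0.006, "rz": 0.006, "claw": -1},
    {"dx": 0, "dy": 2, "dz": -140, "rx": 0.003, "ry": 0.006, "rz": 0.006, "claw": -1},
    {"dx": 0, "dy": 2, "dz": -155, "rx": 0.003, "ry": 0.006, "rz": 0.006, "claw": -1},
    {"dx": 0, "dy": 2, "dz": -155, "rx": 0.003, "ry": 0.006, "rz": 0.006, "claw": -1},
    {"dx": 0, "dy": 2, "dz": -155, "rx": 0.003, "ry": 0.006, "rz": 0.006, "claw": -1}
  ]
}}

```text
t: 9.7
position: [0.4765, 0.1283, 0.186]
tool_rot: [0.001, -0.609, 0.793, 0.0]
contact_force: [0.1, -0.1, -4.4]
opening: 0.154
finger_force: 59.9
```

Call:
{"method": "arm_command", "body": {
  "steps": [
    {"dx": 0, "dy": 0, "dz": 0, "rx": 0, "ry": 0, "rz": 0, "claw": -1},
    {"dx": 0, "dy": 0, "dz": 0, "rx": 0, "ry": 0, "rz": 0, "claw": -1}
  ]
}}

```text
t: 9.9
position: [0.4768, 0.1286, 0.1867]
tool_rot: [0.002, -0.609, 0.793, -0.0]
contact_force: [0.2, -0.5, -4.3]
opening: 0.151
finger_force: 59.9
```

```bash
python3 - <<'E'
from tr import *
import g
g.delta([.4763,.1269,.185],RP)
g.grab('side','3')
E
python3 m2.py 3 .172
```

```text
9.9 [-0.306  0.391 -0.096  2.164  0.064  0.586  2.432] [0.477 0.129 0.187] force [ 0.184 -0.514 -4.308] [0.477 0.129 0.187]
d mm [-0.5 -1.7 -1.7] rot [-0.002  0.003 -0.004]
outer 26 [0.4752 0.1316 0.0648]
inner 26 [0.4781 0.1247 0.061 ]
marks []
lid n [-0.0026 -0.003   1.    ] 2903
lid circle [0.4762 0.1314 0.0654] r=.066 fit [0.4761 0.1311] z top at ctr 0.1791
key mark [0.5283 0.1152 0.1801] 58 az -17.33
```

Call:
{"method": "arm_command", "body": {
  "steps": [
    {"dx": 0, "dy": -0.5, "dz": -5, "rx": 0, "ry": 0.002, "rz": 0, "claw": -1},
    {"dx": 0, "dy": -0.5, "dz": -9, "rx": 0, "ry": 0.002, "rz": 0, "claw": -1},
    {"dx": 0, "dy": -0.5, "dz": -13, "rx": 0, "ry": 0.002, "rz": 0, "claw": -1},
    {"dx": 0, "dy": -0.5, "dz": -16, "rx": 0, "ry": 0.002, "rz": 0, "claw": -1},
    {"dx": 0, "dy": -0.5, "dz": -18, "rx": 0, "ry": 0.002, "rz": 0, "claw": -1},
    {"dx": 0, "dy": -0.5, "dz": -20, "rx": 0, "ry": 0.002, "rz": 0, "claw": -1},
    {"dx": 0, "dy": -0.5, "dz": -20, "rx": 0, "ry": 0.002, "rz": 0, "claw": -1}
  ]
}}

```text
t: 10.65
position: [0.4761, 0.128, 0.1655]
tool_rot: [-0.0, -0.609, 0.793, 0.001]
contact_force: [-0.0, 0.2, -3.5]
opening: 0.148
finger_force: 60.0
```

Call:
{"method": "arm_command", "body": {
  "steps": [
    {"dx": 0, "dy": 0, "dz": -1.5, "rx": 0, "ry": 0, "rz": 0, "claw": -1},
    {"dx": 0, "dy": 0, "dz": -3, "rx": 0, "ry": 0, "rz": 0, "claw": -1},
    {"dx": 0, "dy": 0, "dz": -3, "rx": 0, "ry": 0, "rz": 0, "claw": -1}
  ]
}}

```text
t: 10.95
position: [0.4763, 0.1282, 0.1639]
tool_rot: [0.001, -0.609, 0.793, 0.001]
contact_force: [-3.8, -0.3, 12.9]
opening: 0.152
finger_force: 62.5
```

```bash
python3 - <<'E'
from tr import *
import g
d=g.grab('side','4')
u,v=g.project(d,[.474,.129,.2])[0].astype(int)
g.cv2.imwrite('pics/c4.png',g.cv2.resize(d['frame'][v-80:v+80,u-100:u+100,::-1],(750,600)))
E
python3 m2.py 4 .15
```

```text
10.95 [-0.31   0.427 -0.092  2.184  0.072  0.532  2.426] [0.476 0.128 0.164] force [-3.824 -0.314 12.893] [0.476 0.128 0.164]
outer 17 [0.4755 0.132  0.065 ]
inner 17 [0.4765 0.1278 0.0656]
marks []
lid n [-9.0e-04  3.3e-03  1.0e+00] 2732
lid circle [0.4757 0.131  0.0656] r=.066 fit [0.4759 0.1308] z top at ctr 0.1563
key mark [0.5272 0.1152 0.1577] 58 az -17.04
```

View pics/c4.png

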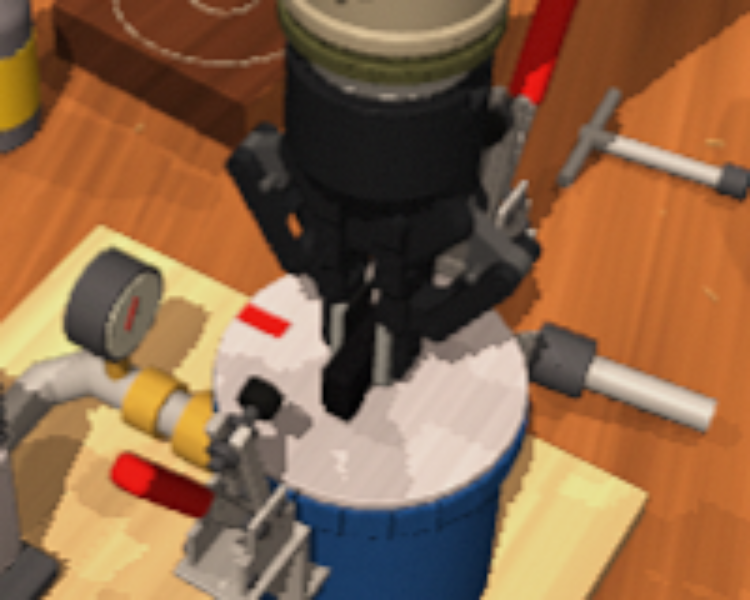

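The lid now sits on the rim: its key mark is at (265,320), its top is at z 0.156 m, and it is level. I'll release it and rise, then work out the clamp pushes.

Call:
{"method": "arm_command", "body": {
  "steps": [
    {"dx": 0, "dy": 0, "dz": 0, "rx": 0, "ry": 0, "rz": 0, "claw": 0},
    {"dx": 0, "dy": 0, "dz": 0, "rx": 0, "ry": 0, "rz": 0, "claw": 0},
    {"dx": 0, "dy": 0, "dz": 0, "rx": 0, "ry": 0, "rz": 0, "claw": 0},
    {"dx": 0, "dy": 0, "dz": 0, "rx": 0, "ry": 0, "rz": 0, "claw": 0},
    {"dx": 0, "dy": 0, "dz": 15, "rx": 0, "ry": 0, "rz": 0, "claw": 0},
    {"dx": 0, "dy": 0, "dz": 40, "rx": 0, "ry": 0, "rz": 0, "claw": 0},
    {"dx": 0, "dy": 0, "dz": 80, "rx": 0, "ry": 0, "rz": 0, "claw": 0},
    {"dx": 0, "dy": 0, "dz": 120, "rx": 0, "ry": 0, "rz": 0, "claw": 0}
  ]
}}

```text
t: 11.8
position: [0.4758, 0.1279, 0.2837]
tool_rot: [-0.001, -0.609, 0.793, 0.001]
contact_force: [1.1, 0.5, -0.4]
opening: 0.5
finger_force: 0.0
```

Call:
{"method": "arm_command", "body": {
  "steps": [
    {"dx": 0, "dy": 0, "dz": 50, "rx": 0, "ry": 0, "rz": 0, "claw": -1},
    {"dx": 0, "dy": 0, "dz": 60, "rx": 0, "ry": 0, "rz": 0, "claw": -1},
    {"dx": 0, "dy": 0, "dz": 60, "rx": 0, "ry": 0, "rz": 0, "claw": -1}
  ]
}}

```text
t: 12.1
position: [0.477, 0.1283, 0.3445]
tool_rot: [0.002, -0.609, 0.793, 0.0]
contact_force: [0.4, -0.6, -0.5]
opening: 0.009
finger_force: 0.0
```

```bash
python3 - <<'E'
from tr import *
import g
g.grab('side','5')
cx=np.array([.4755,.130]); yd=np.array([.2605,.9655])
W=[(107,.30),(107,.2685),(129.3,.261),(148.9,.248),(164.4,.2302),(174.8,.2091),(178.7,.1938),(179.5,.183)]
for side in (1,-1):
  for sg in (1,-1):
    Rt=frame([0,0,-1],[sg*yd[0],sg*yd[1],0]); qq=q.copy(); qq[6]=.86
    print(side,sg)
    for u,z in W:
        p=np.r_[cx+side*u/1000*yd,z]; qq,e,a=iknear(p,Rt,qq); print(p,qq,round(e,4),round(a,3))
    
E
python3 m2.py 5 .15
```

```text
12.1 [-0.288  0.195 -0.106  1.969  0.023  0.975  2.475] [0.477 0.128 0.344] force [ 0.398 -0.578 -0.544] [0.477 0.128 0.344]
1 1
[0.503 0.233 0.3  ] [-0.435  0.323 -0.134  1.906  0.054  0.916  0.712] 0.0 0.0
[0.503 0.233 0.269] [-0.437  0.356 -0.133  1.945  0.062  0.845  0.704] 0.0 0.0
[0.509 0.255 0.261] [-0.466  0.382 -0.133  1.923  0.066  0.841  0.673] 0.0 0.0
[0.514 0.274 0.248] [-0.492  0.412 -0.132  1.909  0.072  0.825  0.646] 0.0 0.0
[0.518 0.289 0.23 ] [-0.512  0.445 -0.13   1.904  0.078  0.797  0.623] 0.0 0.0
[0.521 0.299 0.209] [-0.527  0.478 -0.126  1.909  0.084  0.76   0.607] 0.0 0.0
[0.522 0.303 0.194] [-0.534  0.499 -0.124  1.917  0.089  0.731  0.599] 0.0 0.0
[0.522 0.303 0.183] [-0.536  0.513 -0.122  1.925  0.092  0.709  0.595] 0.0 0.0
1 -1
[0.503 0.233 0.3  ] [-1.241  0.486  1.056  1.951 -0.505  0.999 -1.783] 0.0 0.0
[0.503 0.233 0.269] [-1.207  0.519  1.016  1.988 -0.549  0.939 -1.744] 0.0 0.0
[0.509 0.255 0.261] [-1.213  0.546  0.999  1.966 -0.571  0.942 -1.761] 0.0 0.0
[0.514 0.274 0.248] [-1.212  0.577  0.977  1.951 -0.597  0.934 -1.769] 0.0 0.0
[0.518 0.289 0.23 
[... 1138 characters left out ...]
58   0.239  0.547  2.208 -0.185  0.737 -1.742] 0.0 0.0
[ 0.437 -0.014  0.248] [-0.53   0.254  0.542  2.234 -0.203  0.699 -1.681] 0.0 0.0
[ 0.433 -0.029  0.23 ] [-0.478  0.28   0.527  2.261 -0.231  0.65  -1.617] 0.0 0.0
[ 0.43  -0.039  0.209] [-0.426  0.314  0.499  2.289 -0.268  0.592 -1.557] 0.0 0.0
[ 0.429 -0.043  0.194] [-0.393  0.34   0.475  2.307 -0.296  0.55  -1.522] 0.0 0.0
[ 0.429 -0.043  0.183] [-0.374  0.359  0.456  2.318 -0.316  0.521 -1.501] 0.0 0.0
outer 17 [0.4762 0.1309 0.0657]
inner 17 [0.4768 0.1272 0.0663]
marks []
lid n [-0.0015  0.0026  1.    ] 3425
lid circle [0.4754 0.1301 0.066 ] r=.066 fit [0.4754 0.1301] z top at ctr 0.1564
key mark [0.5273 0.1149 0.1573] 58 az -16.39
```

Call:
{"method": "arm_command", "body": {
  "steps": [
    {"dx": 26, "dy": 105, "dz": 0, "rx": 0, "ry": 0, "rz": -1.57, "claw": -1},
    {"dx": 26, "dy": 105, "dz": 0, "rx": 0, "ry": 0, "rz": -1.57, "claw": -1},
    {"dx": 26, "dy": 105, "dz": 0, "rx": 0, "ry": 0, "rz": -1.57, "claw": -1},
    {"dx": 26, "dy": 105, "dz": 0, "rx": 0, "ry": 0, "rz": -1.57, "claw": -1},
    {"dx": 26, "dy": 105, "dz": 0, "rx": 0, "ry": 0, "rz": -1.57, "claw": -1},
    {"dx": 26, "dy": 105, "dz": 0, "rx": 0, "ry": 0, "rz": -1.57, "claw": -1},
    {"dx": 26, "dy": 105, "dz": 0, "rx": 0, "ry": 0, "rz": -1.57, "claw": -1},
    {"dx": 26, "dy": 105, "dz": 0, "rx": 0, "ry": 0, "rz": -1.57, "claw": -1}
  ]
}}

```text
t: 12.95
position: [0.5014, 0.2327, 0.3401]
tool_rot: [-0.001, -0.056, 0.998, -0.001]
contact_force: [1.1, 0.1, -0.1]
opening: 0.003
finger_force: 0.0
```

Call:
{"method": "arm_command", "body": {
  "steps": [
    {"dx": 0, "dy": 0, "dz": 0, "rx": 0, "ry": 0, "rz": -0.37, "claw": -1},
    {"dx": 0, "dy": 0, "dz": 0, "rx": 0, "ry": 0, "rz": -0.37, "claw": -1},
    {"dx": 0, "dy": 0, "dz": 0, "rx": 0, "ry": 0, "rz": -0.37, "claw": -1},
    {"dx": 0, "dy": 0, "dz": 0, "rx": 0, "ry": 0, "rz": -0.37, "claw": -1}
  ]
}}

```text
t: 13.35
position: [0.5014, 0.2328, 0.3404]
tool_rot: [-0.001, 0.126, 0.992, -0.001]
contact_force: [0.1, -0.2, 0.1]
opening: -0.001
finger_force: 0.0
```

```bash
cat > cl.py <<'E'
from tr import *
import g,sys
side=int(sys.argv[1]); cx=np.array([.4754,.1301]); yd=np.array([.2605,.9655]); b,c,_=g.cur()
Rt=frame([0,0,-1],[yd[0],yd[1],0]); print('rot',(Rt*c.inv()).as_rotvec())
for u,z in [(107,.31),(107,.2685),(118,.266),(129.3,.261),(140,.255),(148.9,.248),(157,.240),(164.4,.2302),(170.5,.220),(174.8,.2091),(178.7,.1938),(179.5,.183)]:
    p=np.r_[cx+side*u/1000*yd,z]; print(((p-b)*1000).round(1))
E
python3 cl.py 1
```

```text
13.35 [-0.658  0.279  0.157  1.868 -0.05   1.001  0.839] [0.501 0.233 0.34 ] force [ 0.062 -0.195  0.122] [0.501 0.233 0.34 ]
rot [ 0.002 -0.002 -0.011]
[  1.9   0.6 -30.4]
[  1.9   0.6 -71.9]
[  4.8  11.2 -74.4]
[  7.7  22.1 -79.4]
[ 10.5  32.5 -85.4]
[ 12.8  41.1 -92.4]
[  14.9   48.9 -100.4]
[  16.8   56.  -110.2]
[  18.4   61.9 -120.4]
[  19.6   66.1 -131.3]
[  20.6   69.8 -146.6]
[  20.8   70.6 -157.4]
```

Call:
{"method": "arm_command", "body": {
  "steps": [
    {"dx": 2, "dy": 1, "dz": -40, "rx": 0, "ry": 0, "rz": -0.01, "claw": -1},
    {"dx": 2, "dy": 1, "dz": -72, "rx": 0, "ry": 0, "rz": -0.01, "claw": -1},
    {"dx": 2, "dy": 1, "dz": -72, "rx": 0, "ry": 0, "rz": -0.01, "claw": -1},
    {"dx": 5, "dy": 11, "dz": -74, "rx": 0, "ry": 0, "rz": -0.01, "claw": -1},
    {"dx": 8, "dy": 22, "dz": -79, "rx": 0, "ry": 0, "rz": -0.01, "claw": -1},
    {"dx": 10.5, "dy": 32, "dz": -85, "rx": 0, "ry": 0, "rz": -0.01, "claw": -1},
    {"dx": 13, "dy": 41, "dz": -92, "rx": 0, "ry": 0, "rz": -0.01, "claw": -1},
    {"dx": 13, "dy": 41, "dz": -92, "rx": 0, "ry": 0, "rz": -0.01, "claw": -1}
  ]
}}

```text
t: 14.15
position: [0.5151, 0.2759, 0.25]
tool_rot: [0.0, 0.129, 0.992, 0.001]
contact_force: [-1.0, 0.0, -0.1]
opening: 0.002
finger_force: 0.0
```

```bash
python3 cl.py 1
```

```text
14.15 [-0.687  0.41   0.138  1.916 -0.075  0.819  0.802] [0.515 0.276 0.25 ] force [-1.004  0.023 -0.098] [0.515 0.276 0.25 ]
rot [-0.001  0.001 -0.004]
[-11.9 -42.5  60. ]
[-11.9 -42.5  18.5]
[ -9.  -31.9  16. ]
[ -6. -21.  11.]
[ -3.3 -10.6   5. ]
[-0.9 -2.  -2. ]
[  1.2   5.8 -10. ]
[  3.1  12.9 -19.8]
[  4.7  18.8 -30. ]
[  5.8  23.  -40.9]
[  6.8  26.7 -56.2]
[  7.   27.5 -67. ]
```

Call:
{"method": "arm_command", "body": {
  "steps": [
    {"dx": 1, "dy": 6, "dz": -10, "rx": 0, "ry": 0, "rz": 0, "claw": -1},
    {"dx": 3, "dy": 13, "dz": -20, "rx": 0, "ry": 0, "rz": 0, "claw": -1},
    {"dx": 5, "dy": 19, "dz": -30, "rx": 0, "ry": 0, "rz": 0, "claw": -1},
    {"dx": 6, "dy": 23, "dz": -41, "rx": 0, "ry": 0, "rz": 0, "claw": -1},
    {"dx": 7, "dy": 27, "dz": -56, "rx": 0, "ry": 0, "rz": 0, "claw": -1},
    {"dx": 7, "dy": 27, "dz": -64, "rx": 0, "ry": 0, "rz": 0, "claw": -1},
    {"dx": 7, "dy": 27, "dz": -64, "rx": 0, "ry": 0, "rz": 0, "claw": -1}
  ]
}}

```text
t: 14.85
position: [0.5219, 0.3016, 0.1864]
tool_rot: [0.0, 0.13, 0.991, 0.001]
contact_force: [-0.6, 2.2, 1.7]
opening: 0.002
finger_force: 1.2
```

```bash
python3 cl.py 1|tail -2;python3 - <<'E'
import g
d=g.grab('side','6')
u,v=g.project(d,[.50,.22,.2])[0].astype(int)
g.cv2.imwrite('pics/c6.png',g.cv2.resize(d['frame'][v-100:v+100,u-130:u+130,::-1],(780,600)))
E
```

```text
[0.  1.  7.4]
[ 0.2  1.8 -3.4]
```

View pics/c6.png

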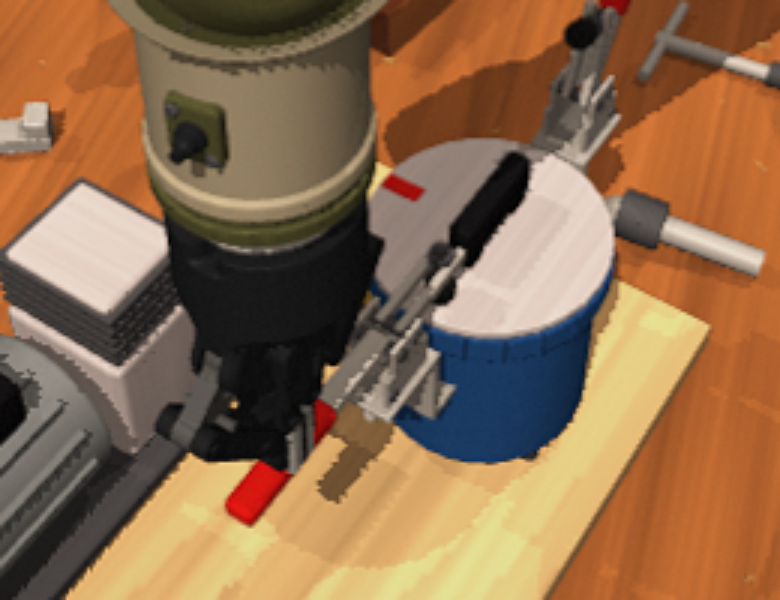

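The left handle is nearly level under the fingertips at (300,455), and its foot is on the lid. I'll press until the force rises.

Call:
{"method": "arm_command", "body": {
  "steps": [
    {"dx": 0, "dy": 1, "dz": -2, "rx": 0, "ry": 0, "rz": 0, "claw": -1},
    {"dx": 0, "dy": 1, "dz": -3, "rx": 0, "ry": 0, "rz": 0, "claw": -1},
    {"dx": 0, "dy": 1, "dz": -3, "rx": 0, "ry": 0, "rz": 0, "claw": -1}
  ]
}}

```text
t: 15.2
position: [0.5221, 0.3017, 0.1858]
tool_rot: [0.001, 0.131, 0.991, 0.001]
contact_force: [-6.5, -4.2, 28.2]
opening: 0.001
finger_force: 14.1
```

Call:
{"method": "arm_command", "body": {
  "steps": [
    {"dx": 0, "dy": 0, "dz": 40, "rx": 0, "ry": 0, "rz": 0, "claw": -1},
    {"dx": 0, "dy": 0, "dz": 90, "rx": 0, "ry": 0, "rz": 0, "claw": -1},
    {"dx": 0, "dy": 0, "dz": 140, "rx": 0, "ry": 0, "rz": 0, "claw": -1},
    {"dx": -10, "dy": -45, "dz": 165, "rx": 0, "ry": 0, "rz": 0, "claw": -1},
    {"dx": -24, "dy": -92, "dz": 165, "rx": 0, "ry": 0, "rz": 0, "claw": -1},
    {"dx": -38, "dy": -140, "dz": 165, "rx": 0, "ry": 0, "rz": 0, "claw": -1},
    {"dx": -50, "dy": -186, "dz": 165, "rx": 0, "ry": 0, "rz": 0, "claw": -1},
    {"dx": -63, "dy": -232, "dz": 165, "rx": 0, "ry": 0, "rz": 0, "claw": -1}
  ]
}}

```text
t: 16.0
position: [0.4579, 0.0678, 0.3481]
tool_rot: [0.0, 0.131, 0.991, 0.0]
contact_force: [1.0, -0.5, 1.3]
opening: -0.001
finger_force: 0.0
```

Call:
{"method": "arm_command", "body": {
  "steps": [
    {"dx": -12, "dy": -44, "dz": 0, "rx": 0, "ry": 0, "rz": 0, "claw": -1},
    {"dx": -12, "dy": -44, "dz": 0, "rx": 0, "ry": 0, "rz": 0, "claw": -1},
    {"dx": -12, "dy": -44, "dz": 0, "rx": 0, "ry": 0, "rz": 0, "claw": -1},
    {"dx": -12, "dy": -44, "dz": 0, "rx": 0, "ry": 0, "rz": 0, "claw": -1}
  ]
}}

```text
t: 16.4
position: [0.4473, 0.027, 0.3484]
tool_rot: [0.0, 0.13, 0.992, 0.0]
contact_force: [-0.7, -0.2, 0.3]
opening: 0.002
finger_force: 0.0
```

```bash
python3 cl.py -1;python3 - <<'E'
import g
d=g.grab('side','7')
u,v=g.project(d,[.46,.1,.23])[0].astype(int)
g.cv2.imwrite('pics/c7.png',g.cv2.resize(d['frame'][v-100:v+100,u-130:u+130,::-1],(780,600)))
E
```

```text
16.4 [-0.42   0.119  0.265  2.061 -0.039  0.964  1.175] [0.447 0.027 0.348] force [-0.748 -0.16   0.294] [0.447 0.027 0.348]
rot [-0.001  0.001 -0.003]
[  0.2  -0.2 -38.4]
[  0.2  -0.2 -79.9]
[ -2.7 -10.8 -82.4]
[ -5.6 -21.7 -87.4]
[ -8.4 -32.1 -93.4]
[ -10.7  -40.7 -100.4]
[ -12.8  -48.5 -108.4]
[ -14.8  -55.6 -118.2]
[ -16.4  -61.5 -128.4]
[ -17.5  -65.7 -139.3]
[ -18.5  -69.4 -154.6]
[ -18.7  -70.2 -165.4]
```

View pics/c7.png

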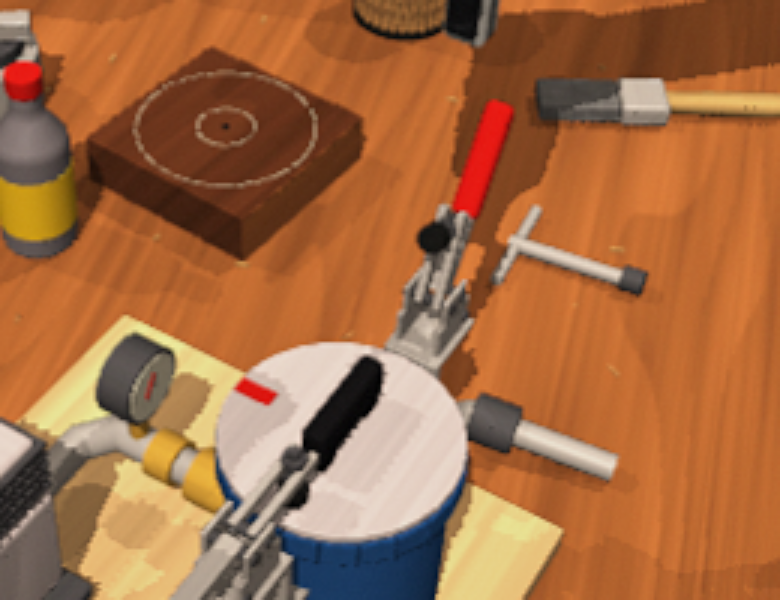

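The left clamp's foot is down on the lid at (295,490) and the right handle still stands open at (485,160). The tool is above the right arm, so I'll push the right handle the same way.

Call:
{"method": "arm_command", "body": {
  "steps": [
    {"dx": 0, "dy": 0, "dz": -40, "rx": 0, "ry": 0, "rz": 0, "claw": -1},
    {"dx": 0, "dy": 0, "dz": -78, "rx": 0, "ry": 0, "rz": 0, "claw": -1},
    {"dx": 0, "dy": 0, "dz": -80, "rx": 0, "ry": 0, "rz": 0, "claw": -1},
    {"dx": -3, "dy": -11, "dz": -82, "rx": 0, "ry": 0, "rz": 0, "claw": -1},
    {"dx": -6, "dy": -22, "dz": -87, "rx": 0, "ry": 0, "rz": 0, "claw": -1},
    {"dx": -8, "dy": -32, "dz": -93, "rx": 0, "ry": 0, "rz": 0, "claw": -1},
    {"dx": -11, "dy": -41, "dz": -100, "rx": 0, "ry": 0, "rz": 0, "claw": -1},
    {"dx": -13, "dy": -48, "dz": -108, "rx": 0, "ry": 0, "rz": 0, "claw": -1}
  ]
}}

```text
t: 17.25
position: [0.4345, -0.0231, 0.241]
tool_rot: [0.002, 0.131, 0.991, 0.001]
contact_force: [0.9, 1.2, 1.3]
opening: 0.005
finger_force: 1.0
```

Call:
{"method": "arm_command", "body": {
  "steps": [
    {"dx": -2, "dy": -7, "dz": -10, "rx": 0, "ry": 0, "rz": 0, "claw": -1},
    {"dx": -3, "dy": -13, "dz": -20, "rx": 0, "ry": 0, "rz": 0, "claw": -1},
    {"dx": -5, "dy": -17, "dz": -31, "rx": 0, "ry": 0, "rz": 0, "claw": -1},
    {"dx": -6, "dy": -21, "dz": -46, "rx": 0, "ry": 0, "rz": 0, "claw": -1},
    {"dx": -6, "dy": -22, "dz": -54, "rx": 0, "ry": 0, "rz": 0, "claw": -1},
    {"dx": -6, "dy": -22, "dz": -57, "rx": 0, "ry": 0, "rz": 0, "claw": -1},
    {"dx": -6, "dy": -22, "dz": -57, "rx": 0, "ry": 0, "rz": 0, "claw": -1}
  ]
}}

```text
t: 17.95
position: [0.4278, -0.0445, 0.1855]
tool_rot: [0.0, 0.131, 0.991, 0.001]
contact_force: [-10.7, -1.5, 47.0]
opening: -0.001
finger_force: 23.5
```

Call:
{"method": "arm_command", "body": {
  "steps": [
    {"dx": 0, "dy": 0, "dz": 20, "rx": 0, "ry": 0, "rz": 0, "claw": -1},
    {"dx": 0, "dy": 0, "dz": 60, "rx": 0, "ry": 0, "rz": 0, "claw": -1},
    {"dx": 0, "dy": 0, "dz": 110, "rx": 0, "ry": 0, "rz": 0, "claw": -1},
    {"dx": 0, "dy": -40, "dz": 150, "rx": 0, "ry": 0, "rz": 0, "claw": -1},
    {"dx": 10, "dy": -90, "dz": 160, "rx": 0, "ry": 0, "rz": 0, "claw": -1},
    {"dx": 20, "dy": -130, "dz": 160, "rx": 0, "ry": 0, "rz": 0, "claw": -1},
    {"dx": 20, "dy": -130, "dz": 160, "rx": 0, "ry": 0, "rz": 0, "claw": -1},
    {"dx": 20, "dy": -130, "dz": 160, "rx": 0, "ry": 0, "rz": 0, "claw": -1}
  ]
}}

```text
t: 18.75
position: [0.4479, -0.1747, 0.3431]
tool_rot: [-0.0, 0.132, 0.991, 0.0]
contact_force: [0.2, 0.0, -0.5]
opening: -0.001
finger_force: 0.0
```

```bash
python3 - <<'E'
import g
from h import *
d=grab('side','8'); t=grab('top','8')
u,v=project(d,[.47,.12,.19])[0].astype(int)
cv2.imwrite('pics/c8.png',cv2.resize(d['frame'][v-100:v+100,u-130:u+130,::-1],(780,600)))
cx=np.array([.4754,.1301]); yd=np.array([.2605,.9655])
for n,f in (('side',d),('top',t)):
    C=cloud(f); hsv=cv2.cvtColor(f['frame'],cv2.COLOR_RGB2HSV).astype(int); red=((hsv[...,0]<8)|(hsv[...,0]>172))&(hsv[...,1]>150)&(hsv[...,2]>90)
    w=(C[...,:2]-cx)@yd; lat=(C[...,:2]-cx)@[.9655,-.2605]
    for s in (1,-1):
        m=red&(s*w>.13)&(s*w<.22)&(abs(lat)<.02)&(C[...,2]>.15); P=C[m]; 
        if len(P)>20: a=np.polyfit(abs(w[m]),P[:,2],1); print(n,s,len(P),'slope',a[0].round(3),'z med',np.median(P[:,2]).round(4))
E
python3 m2.py 8 .15 | tail -3
```

```text
side 1 562 slope -0.02 z med 0.1855
side -1 237 slope 0.008 z med 0.1863
top 1 165 slope -0.003 z med 0.187
top -1 192 slope -0.012 z med 0.1869
lid n [-0.0032  0.0026  1.    ] 2006
lid circle [0.4873 0.1171 0.0816] r=.066 fit [0.4756 0.13  ] z top at ctr 0.1565
key mark [0.5276 0.1149 0.1574] 65 az -3.08
```

View pics/c8.png

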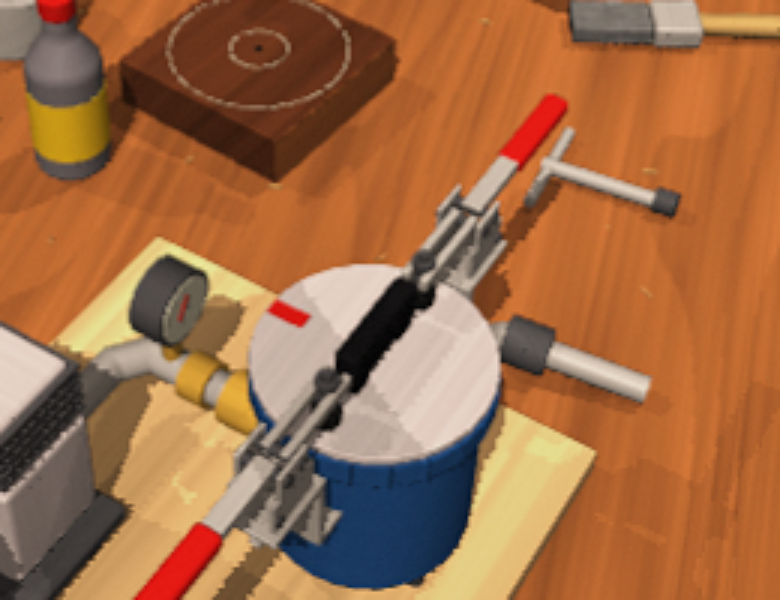

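Both handles are level, the left grip at (185,560) and the right at (535,130), with slopes within 0.02. The lid is flush at z 0.1565 m, with its key mark at (288,313).

```bash
python3 -c "
from workcell import manip; print(manip.hand_in())"
```

```text
the job is handed in; nothing more can be done
None
```

I set the lid on the housing with its key at the notch, pushed both clamp handles level and handed the job in at about 19 s. The final images show the lid flush and nothing else on the bench shifted; the hand-in call returned no verdict.

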